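# Free the askew drop-in trays and unclamp the last one

## Task

Collect all the little drop-in trays in the shallow plywood carrier. Slide the vise's jaw well open and lift the clamped tray out, and free each tray that lies wedged askew under the rim of the caddy by turning it flat along the sides of its bay until its corners come clear, then lift it out; stand every tray upright and flat on the carrier's floor, push the empty vise fully shut again, and leave the tape measure, jar and cutters alone.

Things in the scene. Friction and masses are not known exactly. Their poses are not given: they have to be found in the camera images.
- caddy: Fixed wooden caddy, 206 (x) x 182 (y) x 44 mm high, two by two bays; origin under its centre, z up. Floor 6 mm thick. Each bay: a pocket 92 x 80 mm (x, y) under a plywood rim, 36 to 44 mm above the bench, whose opening is 78 x 58 mm (x, y). A tray passes the opening only when square with it (within about 6 degrees, its x along the caddy's x) and centred within about 4 mm.
- bay_1 (a point): Centre of the opening of caddy bay 1 (-49 mm along the caddy's x and -43 mm along its y from its centre), level with the top of the rim; axes as the caddy's.
- bay_2 (a point): Centre of the opening of caddy bay 2 (-49 mm along the caddy's x and 43 mm along its y from its centre), level with the top of the rim; axes as the caddy's.
- bay_3 (a point): Centre of the opening of caddy bay 3 (49 mm along the caddy's x and -43 mm along its y from its centre), level with the top of the rim; axes as the caddy's.
- bay_4 (a point): Centre of the opening of caddy bay 4 (49 mm along the caddy's x and 43 mm along its y from its centre), level with the top of the rim; axes as the caddy's.
- tray_1_mid (a point): Loose wooden tray 70 (x) x 50 (y) x 24 mm, open on top, 0.12 kg; across its middle an upright grip plate 12 mm thick (x), 42 wide (y), top 80 mm above the tray's underside. Point: on its upright axis, 40 mm above the underside; z up. Starts on the floor of a caddy bay (or absent), turned 20 to 28 degrees either way, corners under the rim, plate standing up through the opening.
- tray_2_mid (a point): Loose wooden tray 70 (x) x 50 (y) x 24 mm, open on top, 0.12 kg; across its middle an upright grip plate 12 mm thick (x), 42 wide (y), top 80 mm above the tray's underside. Point: on its upright axis, 40 mm above the underside; z up. Starts on the floor of a caddy bay (or absent), turned 20 to 28 degrees either way, corners under the rim, plate standing up through the opening.
- tray_3_mid (a point): Loose wooden tray 70 (x) x 50 (y) x 24 mm, open on top, 0.12 kg; across its middle an upright grip plate 12 mm thick (x), 42 wide (y), top 80 mm above the tray's underside. Point: on its upright axis, 40 mm above the underside; z up. Starts on the floor of a caddy bay (or absent), turned 20 to 28 degrees either way, corners under the rim, plate standing up through the opening.
- tray_4_mid (a point): Loose wooden tray 70 (x) x 50 (y) x 24 mm, open on top, 0.12 kg; across its middle an upright grip plate 12 mm thick (x), 42 wide (y), top 80 mm above the tray's underside. Point: on its upright axis, 40 mm above the underside; z up. Starts on the floor of a caddy bay (or absent), turned 20 to 28 degrees either way, corners under the rim, plate standing up through the opening.
- tray_5_mid (a point): Loose wooden tray 70 (x) x 50 (y) x 24 mm, open on top, 0.12 kg; across its middle an upright grip plate 12 mm thick (x), 42 wide (y), top 80 mm above the tray's underside. Point: on its upright axis, 40 mm above the underside; z up. Starts on the vise's bed, its x along the vise's; the moving jaw's lip hooks over its edge.
- vise: Fixed small grey vise on the bench; origin at the centre of the underside below the clamped tray, x from the moving jaw towards the fixed jaw, z up. Bed 12 mm thick, from -115 to +70 mm along x, 66 mm wide. The fixed jaw's face is at +36 mm, its top 52 mm above the bench.
- jaw (a joint): Slide of the moving jaw in m: 0 fully closed (its face at -36 mm, its lip, 51 mm above the bench at the top, reaching to -26 mm over the tray's edge), growing as it slides along the vise's -x, stop at 0.05. It resists with about 4 N and stays where it is left.
- jaw_fin (a point): On the moving jaw's upright steel fin, which is 12 mm thick (vise's x) and 44 mm wide (y), top 99 mm above the bench; this point is on its middle, 14 mm below its top. Moves with the jaw; axes as the vise's.
- carrier: Loose shallow plywood carrier, 220 (x) x 210 (y) x 18 mm, 1 kg, walls 5 mm thick, inner floor 5 mm above the bench; origin at the centre of its underside, z up. Empty at the start; six trays fit, two along x by three along y. May lie partly on a 2 mm cutting mat.
- tape_measure: Pocket tape measure, 32 x 70 x 54 mm, standing on the bench behind the work; to be left alone. Origin under its centre.
- white_jar: White plastic jar, diameter 58, 54 mm high, on the bench behind the work; to be left alone. Origin under its centre.
- flush_cutters: Small black pliers-like cutters, 44 x 123 x 11 mm, lying left of the vise; to be left alone. Origin under their centre.
There are look-alikes about, which are no part of the job. Leave any pink look-alike of the part that bears tray_2_mid alone.

How it is judged:
By the outcome, as a careful person would: the job done as asked, in the order asked, and still so for the second after the job is handed in, with the robot touching nothing.
Of tray_1, tray_2, tray_3, tray_4 only 3 to 4 are there at a start; the rules pass over those that are not, and their reading is None.
At some moment in a run one of carrier may be knocked a few centimetres aside while the robot is not near it.
Once in a run the grip may slacken for a moment while it holds something.
It also fails if it takes over 200 s, if anything falls off the work surface, if the arm or the gripper's body presses on something with over 40 N, if the wrist force passes 120 N, or if a joint passes its speed limit or range.

## Robot

A 6-joint arm with a two-finger parallel gripper is mounted at the origin on a cart in front of the work surface, level with it; the furniture and walls round the work are solid. World frame = base frame: x ahead of the robot, y to its left, z up, the work surface at z = 0. Lengths are in m, angles in degrees, forces in N, time in s.
With the tool pointing down it reaches from about 0.4 to 0.825 m from the base axis. Payload 7 kg.
Tool frame: the origin (TCP) lies midway between the tips of the shut fingers; the grasp point (between the pads) lies 19 mm behind it; z points along the fingers, y is the line along which they close (so a half turn about z gives the same grasp; the last joint's range is limited). The gripper opens to 88 mm and grips with 3 to 60 N. Pads are 19 mm wide; open, the fingers measure 130 mm over their backs; the gripper's body (78 mm by 193 mm) begins 47 mm behind the grasp point.
Start: joints at [84.345, 20.546, 0.682, 0, -70.136, -16.507], TCP at [0.255, 0.625, 0.227] pointing down, gripper open.
Joint ranges: [-176.03, 176.03], [-82.01, 121.73], [-58.28, 71.71], [-173.87, 95.51], [-174.79, -0.11], [-173.66, 173.66]. Speed limits (degrees/s): [136.94, 136.94, 172.46, 180, 180, 180].

## Interface

Orientations are given as [roll, pitch, yaw] about the fixed x, y, z axes, in that order (R = Rz(yaw) Ry(pitch) Rx(roll)).
In Python, from plant import r gives the robot as it stands. The module is installed in compiled form; this text tells all that it offers.
- The arm moves only by the tool play_rows, never from a script. Its argument "rows" is a list of rows, each an object with "slide": the shift along the tool's x, y, z as a fraction of full scale, a list of three; "delta_rot": the turn, a rotation vector about the tool's x, y, z as a fraction of full scale, a list of three; "fingers": the opening, from -1 (shut) to 1 (fully open). In form: [{"slide": [x, y, z], "delta_rot": [rx, ry, rz], "fingers": fingers}, ...]. A call has 1 to 8 rows; each row shifts and turns the commanded pose from where the row before left it, along the tool's axes as they then stand; what a row does not reach is not made up. Full scale, the value 1, is 0.15 m for a shift and 0.08 rad for a turn. A row lasts 1/8 s, in which the tool goes at most 62.5 mm and 10.7 degrees, less where a joint would pass 70% of its speed; a pose out of reach is approached as far as the arm can. A call with a number of a shift or a turn outside -1 to 1 is refused whole. A call with a gripper value outside its range is refused whole. The fingers move at their own pace and stop on an object; "squeeze" is the grip in N (left out, the last holds). Time passes only in rows, so rows that do not move let the fingers close. It gives the time, the measured TCP pose, the force, the opening and the grip force at its end, in the units of the state.
- r.get_state(): the state, without advancing time (a new reading comes with each control period).
- r.capture(name): name is "scene" or "top"; returns a dict with "image" (384x512x3 uint8, blue, green, red), "fx", "fy", "cx", "cy" (pixels), "R" (3x3) and "t" (3): a world point X has camera coordinates R X + t. Camera axes: x right, y down, z forward; pixel columns grow to the right and rows downward; lengths in m; the calibration is good to about 2 mm. A picture is of the moment at which its call begins. There is no depth.
- r.close_job(): hands the job in; it is judged then, once.
The state is a dict: "time_s": time; "joints": joint angles; "qd": joint speeds; "joint_torque": joint torques, N m; "tcp_pos": TCP position; "eef_rot": TCP orientation; "contact_force": force on the tool from outside, world axes, zero at the start; "moment": the same for the moment, N m; "gripper_width": finger opening in m; "gripper_force": force on a finger pad.
Only numpy, scipy, OpenCV 4.12 (cv2) and the standard library are available. Lean on these libraries where they do the work, as an engineer would, in place of code of your own. Each camera call takes 0.05 s, during which the arm holds its last target. There are 200 camera calls.

## Working session

There is one attempt and no reset: what is moved stays moved. The work goes in short steps, Python scripts to look and compute and a tool call to move; the robot and the scene stay as the last step left them, time stands still between calls to the robot, and variables do not carry over. Pictures are saved under pics/ and viewed, at most 14 in all, crops included, and the job is handed in when it is done.

Besides the shell and the picture viewer there is one more tool, called after ">>>" as name(argument=value, ...), one argument or row to a line, values as JSON. play_rows: Moves the arm, as the interface text tells. Shift numbers are shares of 0.15 m and turn numbers shares of 0.08 rad, none past 1 either way. Its arguments: {"type":"object","properties":{"rows":{"type":"array"},"squeeze":{"type":"number"}},"required":["rows"]}

```bash
mkdir -p pics; cat > h.py <<'E'
import numpy as np, cv2
from plant import r
def snap(cam,fn,crop=None,s=1):
    c=r.capture(cam); im=c["image"]
    np.savez(f"pics/{fn}.npz",**c)
    if crop: x0,y0,x1,y1=crop; im=im[y0:y1,x0:x1]
    if s!=1: im=cv2.resize(im,None,fx=s,fy=s,interpolation=cv2.INTER_CUBIC)
    cv2.imwrite(f"pics/{fn}.png",im)
def px(fn,u,v,z):
    c=np.load(f"pics/{fn}.npz"); d=np.array([(u-c["cx"])/c["fx"],(v-c["cy"])/c["fy"],1])
    R=c["R"];o=-R.T@c["t"]; d=R.T@d; return o+d*(z-o[2])/d[2]
def proj(fn,X):
    c=np.load(f"pics/{fn}.npz"); p=c["R"]@np.array(X)+c["t"]; return c["fx"]*p[0]/p[2]+c["cx"],c["fy"]*p[1]/p[2]+c["cy"]
E
python3 - <<'E'
from h import *
print(r.get_state())
snap("top","top0",s=1.56); snap("scene","sc0",s=1.56)
for n in("top0","sc0"):
    c=np.load(f"pics/{n}.npz"); print(c["fx"],c["cx"],c["cy"],c["R"].round(3).tolist(),(-c["R"].T@c["t"]).round(3))
E
```

```text
{'time_s': 0.0, 'joints': array([ 8.43451190e+01,  2.05925846e+01,  6.35112751e-01, -2.26071608e-02,
       -7.01367902e+01, -1.65066997e+01]), 'qd': array([ 0.02063414, -0.08432365,  0.14211985,  0.01641264,  0.00143187,
        0.12200687]), 'joint_torque': array([ 5.64721831e-04, -5.82716238e+01,  2.93055475e+01,  6.99728832e+00,
        6.95289214e-03, -1.73808612e-04]), 'tcp_pos': array([0.25445093, 0.62467374, 0.22561207]), 'eef_rot': array([ 1.79903584e+02, -6.40908828e-03, -2.21692742e+01]), 'contact_force': array([ 0.00743032, -0.5046262 , -0.26522379]), 'moment': array([-0.00523546,  0.01349266,  0.01346135]), 'gripper_force': 0.0, 'gripper_width': 0.08737865137813168}
395.03175208741214 256.1960639952203 189.35492906856174 [[-0.012, -0.999, -0.043], [-0.988, 0.018, -0.153], [0.154, 0.041, -0.987]] [0.436 0.164 1.108]
377.5018675848825 242.53508224562407 194.7227592527248 [[0.664, -0.747, -0.01], [-0.554, -0.483, -0.678], [0.502, 0.456, -0.735]] [ 0.019 -0.356  0.962]
```

View pics/top0.png

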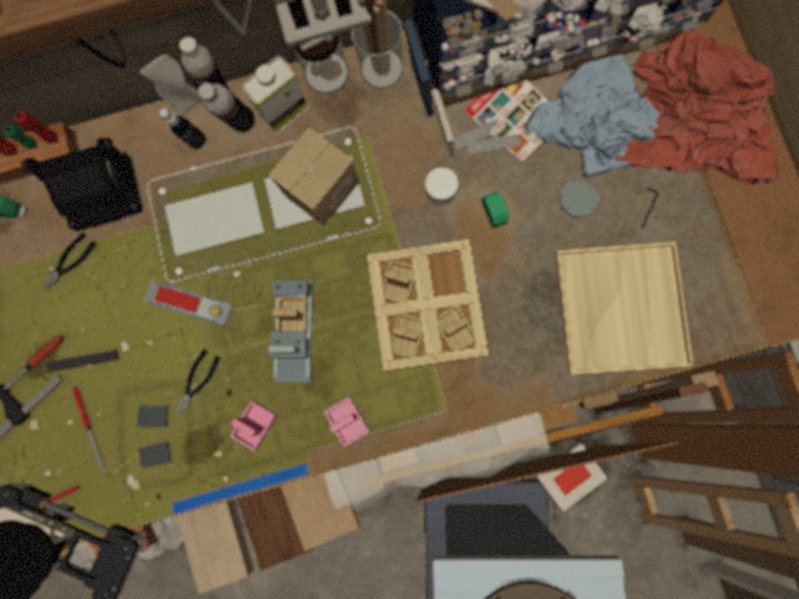

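View pics/sc0.png

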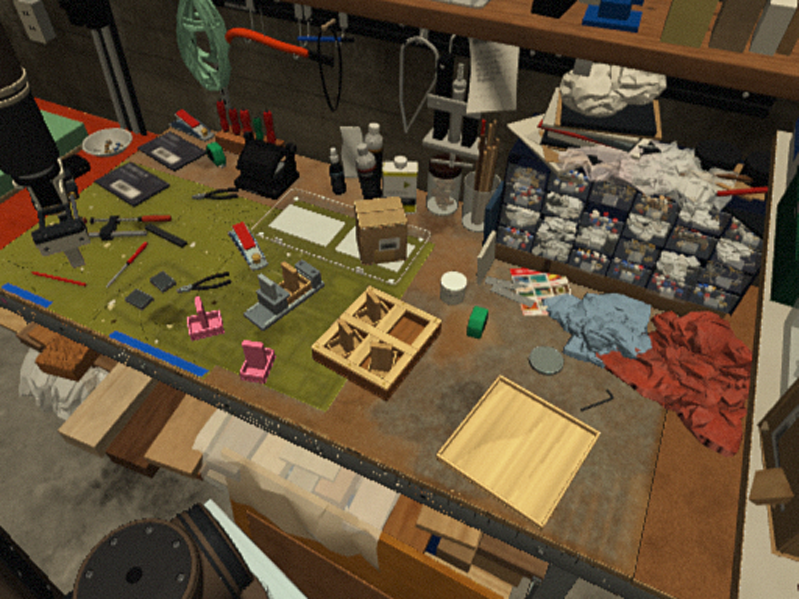

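The top view shows the caddy (~(427,305)) with three wooden trays at (400,282), (407,333) and (454,328) and one empty bay at (448,270). The vise, with a clamped tray, is at (292,330), and the carrier at (625,307).
Things that could be mistaken for trays: pink look-alikes at (253,425) and (346,421), which I leave alone. Only the wood-coloured trays count. Next, close crops.

```bash
python3 - <<'E'
from h import *
im=np.load("pics/top0.npz")["image"]
cv2.imwrite("pics/c0.png",cv2.resize(im[145:255,165:325],None,fx=5,fy=5,interpolation=cv2.INTER_CUBIC))
im=np.load("pics/sc0.npz")["image"]
cv2.imwrite("pics/c1.png",cv2.resize(im[160:260,150:290],None,fx=5.7,fy=5.7,interpolation=cv2.INTER_CUBIC))
s=1.5625
P=lambda u,v,z:px("top0",u/s,v/s,z)
for n,pts,z in(("caddy",[(368,253),(470,241),(487,355),(383,369)],.044),("carrier",[(557,249),(675,242),(692,363),(571,374)],.018)):
    q=[P(*p,z) for p in pts]; print(n,np.mean(q,0).round(4))
    for i in range(4): d=q[(i+1)%4]-q[i]; print(np.linalg.norm(d).round(4),np.degrees(np.arctan2(d[1],d[0])).round(1))
E
```

```text
caddy [0.5874 0.1621 0.044 ]
0.1812 -84.4
0.202 -173.4
0.1797 96.8
0.2059 7.0
carrier [ 0.5806 -0.183   0.018 ]
0.2085 -87.8
0.2147 -176.8
0.208 94.4
0.2227 3.3
```

View pics/c0.png

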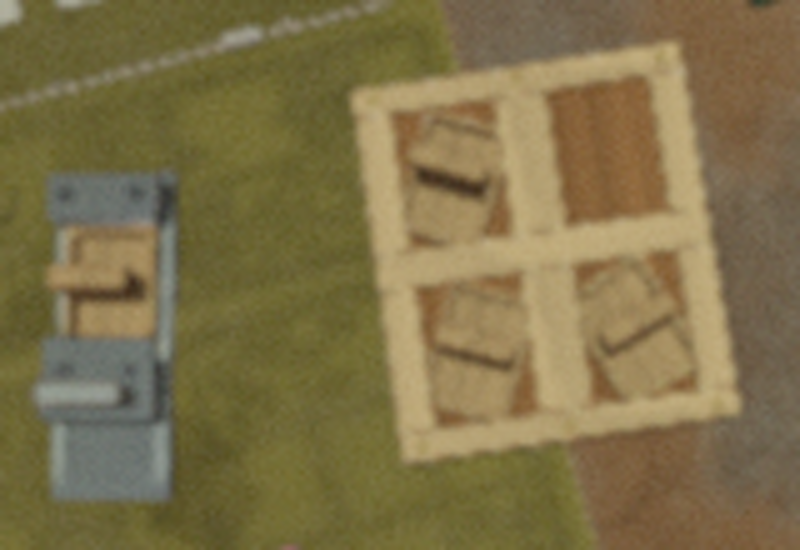

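View pics/c1.png

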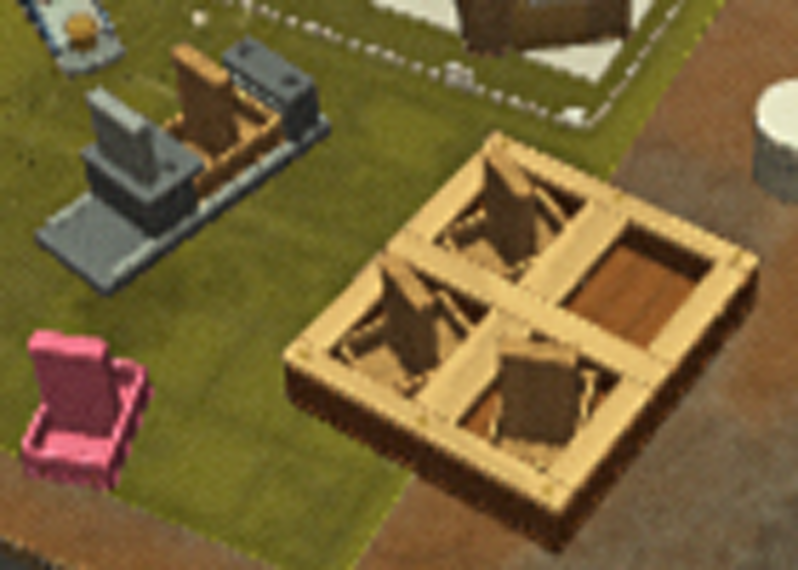

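Crop c0 shows dark plate faces at bay 4 (452,184), bay 2 (478,357) and bay 1 (635,335). The fin top is at (78,393) and the clamped tray's plate at (85,275), with the fixed jaw at the top. Crop c1 confirms plain wood trays in three bays and an empty bay 3. The pink tray (90,400) stands apart. Next, a triangulation from both views.

```bash
cat >> h.py <<'E'
def box(fn,im,s,off,c,yaw,sx,sy,z0,z1,col):
    a=np.radians(yaw);p=[]
    for z in(z0,z1):
        q=[]
        for i,j in((1,1),(1,-1),(-1,-1),(-1,1)):
            dx,dy=i*sx/2,j*sy/2
            u=proj(fn,[c[0]+dx*np.cos(a)-dy*np.sin(a),c[1]+dx*np.sin(a)+dy*np.cos(a),z]); q.append((np.array(u)-off+.5)*s)
        p.append(np.array(q)); cv2.polylines(im,[np.int32(q)],True,col,1)
    for k in range(4): cv2.line(im,tuple(np.int32(p[0][k])),tuple(np.int32(p[1][k])),col,1)
E
cat > ov.py <<'E'
from h import *
# top-plane points from scene view (c1) and yaw guesses
S=lambda u,v,z:px("sc0",150+u/5.7,160+v/5.7,z)[:2].round(4)
T=lambda u,v,z:px("top0",165+u/5,145+v/5,z)[:2].round(4)
for n,(a,b),z in(("b4",((487,143),(532,183)),.086),("b2",((384,253),(437,297)),.086),("b1",((503,345),(578,355)),.086),("t5",((182,48),(228,82)),.092),("fin",((100,92),(153,140)),.099)):
    p,q=S(*a,z),S(*b,z); d=p-q
    print(n,((p+q)/2).round(4),"len",np.linalg.norm(d).round(4),"plate yaw",np.degrees(np.arctan2(-d[0],d[1])).round(1))
print("top: fin",T(38,393,.099),T(118,393,.099),"t5 plate",T(50,275,.092),T(125,275,.092))
b=[T(*p,.012) for p in((53,498),(172,498))];print("bed end",b)
print("fixed jaw top",T(47,173,.052),T(175,173,.052))
C=[S(*p,.044) for p in((497,133),(757,260),(560,517),(287,360))]
print("caddy scene",np.mean(C,0),[np.linalg.norm(C[i]-C[i-1]).round(4) for i in range(4)],[np.degrees(np.arctan2(*(C[i]-C[i-1])[::-1])).round(1) for i in range(4)])
print("box", px("top0",320/1.5625,218/1.5625,0))
E
python3 ov.py
```

```text
b4 [0.6299 0.2125] len 0.0403 plate yaw -9.1
b2 [0.5334 0.197 ] len 0.0431 plate yaw -4.9
b1 [0.5407 0.1104] len 0.0395 plate yaw 31.4
t5 [0.5675 0.3955] len 0.0416 plate yaw -2.5
fin [0.5055 0.3923] len 0.0521 plate yaw -6.3
top: fin [0.5081 0.4224] [0.5075 0.3808] t5 plate [0.5702 0.4192] [0.5695 0.3796]
bed end [array([0.4559, 0.4351]), array([0.4551, 0.3686])]
fixed jaw top [0.632 0.432] [0.6306 0.3612]
caddy scene [0.582025 0.157675] [np.float64(0.205), np.float64(0.1793), np.float64(0.2064), np.float64(0.1796)] [np.float64(8.4), np.float64(-82.9), np.float64(-171.5), np.float64(96.7)]
box [0.75861077 0.35806893 0.        ]
```

```bash
cat > ov2.py <<'E'
from h import *
def bayc(c,yaw,k):
    a=np.radians(yaw); dx,dy={1:(-.049,-.043),2:(-.049,.043),3:(.049,-.043),4:(.049,.043)}[k]
    return np.array([c[0]+dx*np.cos(a)-dy*np.sin(a),c[1]+dx*np.sin(a)+dy*np.cos(a)])
def draw(fn,offs,size,s,CD,TR,V):
    im=np.load(f"pics/{fn}.npz")["image"]; x,y=offs; w,h=size
    im=cv2.resize(im[y:y+h,x:x+w],None,fx=s,fy=s,interpolation=cv2.INTER_CUBIC); o=np.array(offs)
    B=lambda *a:box(fn,im,s,o,*a)
    B(CD[:2],CD[2],.206,.182,.044,.044,(255,0,0))
    for k in(1,2,3,4): B(bayc(CD[:2],CD[2],k),CD[2],.078,.058,.044,.044,(255,0,0))
    for x_,y_,w_,z in TR: B((x_,y_),w_,.012,.042,z+.024,z+.08,(0,0,255))
    return im
if __name__=="__main__":
    CD=(.5845,.160,6.8)
    b=lambda k:tuple(bayc(CD[:2],CD[2],k))
    TR=[(*b(4),-15,.006),(*b(2),-15,.006),(*b(1),31,.006),(.568,.398,-1.5,.012)]
    A=draw("top0",(165,145),(155,105),5,CD,TR,0); C=draw("sc0",(150,160),(140,100),5.5,CD,TR,0)
    cv2.imwrite("pics/o1.png",A); cv2.imwrite("pics/o2.png",C); print(TR)
    h,w=300,400
    q=np.hstack([cv2.resize(A[:,330:],(400,int(A.shape[0]*400/445))),cv2.resize(C[:,230:],(400,int(C.shape[0]*400/540)))[:472] if 0 else cv2.resize(C[:,230:],(400,int(A.shape[0]*400/445)))])
    cv2.imwrite("pics/o3.png",q)
E
python3 ov2.py
```

```text
[(np.float64(0.6280639392600408), np.float64(0.20849931129559965), -15, 0.006), (np.float64(0.5307533194656001), np.float64(0.19689572240156253), -15, 0.006), (np.float64(0.5409360607399593), np.float64(0.11150068870440036), 31, 0.006), (0.568, 0.398, -1.5, 0.012)]
```

View pics/o3.png

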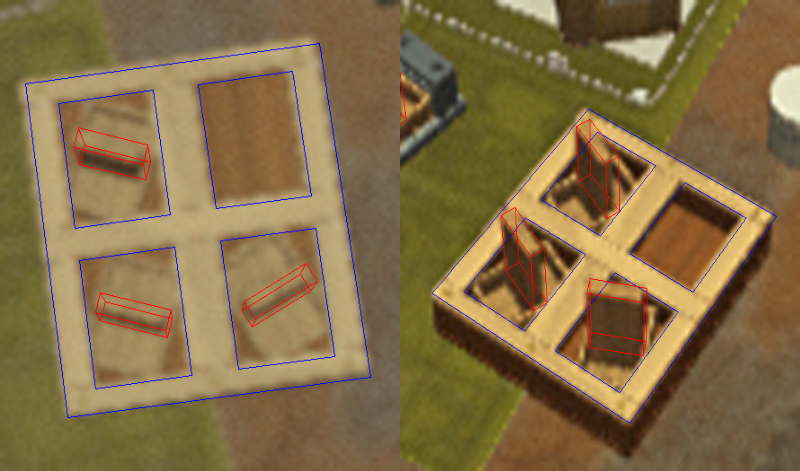

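The overlay fits in both views. Caddy is at about (.5845,.160) with yaw 6.8°, and the vise origin is about (.570,.398) with yaw -1.7°, so the fin is near (.507,.399). First move: rotate the tool and go over the fin.

>>> play_rows(
  rows=[
    {"slide": [0, 0, 0], "delta_rot": [0, 0, 1], "fingers": 0},
    {"slide": [0, 0, 0], "delta_rot": [0, 0, 1], "fingers": 0},
    {"slide": [0, 0, 0], "delta_rot": [0, 0, 1], "fingers": 0},
    {"slide": [0, 0, 0], "delta_rot": [0, 0, 1], "fingers": 0},
    {"slide": [0, 0, 0], "delta_rot": [0, 0, 1], "fingers": 0},
    {"slide": [0, 0, 0], "delta_rot": [0, 0, 1], "fingers": 0},
    {"slide": [0, 0, 0], "delta_rot": [0, 0, 1], "fingers": 0},
    {"slide": [0, 0, 0], "delta_rot": [0, 0, 1], "fingers": 0},
  ],
  squeeze=30,
)

```text
time_s: 1.1
tcp_pos: [0.2545, 0.6248, 0.226]
eef_rot: [180.0, -0.0, -59.0]
contact_force: [-0.1, 0.7, 0.1]
gripper_width: 0.0437
gripper_force: 0.0
```

>>> play_rows(
  rows=[
    {"slide": [0, 0, 0], "delta_rot": [0, 0, 1], "fingers": 0},
    {"slide": [0, 0, 0], "delta_rot": [0, 0, 1], "fingers": 0},
    {"slide": [0, 0, 0], "delta_rot": [0, 0, 1], "fingers": 0},
    {"slide": [0, 0, 0], "delta_rot": [0, 0, 1], "fingers": 0},
    {"slide": [0, 0, 0], "delta_rot": [0, 0, 1], "fingers": 0},
    {"slide": [0, 0, 0], "delta_rot": [0, 0, 1], "fingers": 0},
    {"slide": [0, 0, 0], "delta_rot": [0, 0, 1], "fingers": 0},
    {"slide": [0, 0, 0], "delta_rot": [0, 0, 0.17], "fingers": 0},
  ],
)

```text
time_s: 2.1
tcp_pos: [0.2546, 0.6249, 0.2261]
eef_rot: [180.0, -0.0, -91.7]
contact_force: [-0.1, -0.6, 0.3]
gripper_width: 0.0438
gripper_force: 0.0
```

>>> play_rows(
  rows=[
    {"slide": [0.18, -0.215, 0], "delta_rot": [0, 0, 0], "fingers": 0},
    {"slide": [0.18, -0.215, 0], "delta_rot": [0, 0, 0], "fingers": 0},
    {"slide": [0.18, -0.215, 0], "delta_rot": [0, 0, 0], "fingers": 0},
    {"slide": [0.18, -0.215, 0], "delta_rot": [0, 0, 0], "fingers": 0},
    {"slide": [0.18, -0.215, 0], "delta_rot": [0, 0, 0], "fingers": 0},
    {"slide": [0.18, -0.215, 0], "delta_rot": [0, 0, 0], "fingers": 0},
    {"slide": [0.18, -0.215, 0], "delta_rot": [0, 0, 0], "fingers": 0},
    {"slide": [0.18, -0.215, 0], "delta_rot": [0, 0, 0], "fingers": 0},
  ],
)

```text
time_s: 3.1
tcp_pos: [0.507, 0.4005, 0.2264]
eef_rot: [180.0, -0.0, -91.6]
contact_force: [0.0, -0.0, 0.2]
gripper_width: 0.0437
gripper_force: 0.0
```

>>> play_rows(
  rows=[
    {"slide": [0, 0, 0.22], "delta_rot": [0, 0, 0], "fingers": 0},
    {"slide": [0, 0, 0.22], "delta_rot": [0, 0, 0], "fingers": 0},
    {"slide": [0, 0, 0.22], "delta_rot": [0, 0, 0], "fingers": 0},
    {"slide": [0, 0, 0.22], "delta_rot": [0, 0, 0], "fingers": 0},
    {"slide": [0, 0, 0.1], "delta_rot": [0, 0, 0], "fingers": 0},
    {"slide": [0, 0, 0.08], "delta_rot": [0, 0, 0], "fingers": 0},
  ],
  squeeze=15,
)

```text
time_s: 3.85
tcp_pos: [0.5064, 0.4017, 0.0673]
eef_rot: [-180.0, -0.0, -91.7]
contact_force: [-0.2, -0.2, 0.2]
gripper_width: 0.0439
gripper_force: 0.0
```

>>> play_rows(
  rows=[
    {"slide": [0, 0, 0], "delta_rot": [0, 0, 0], "fingers": -1},
    {"slide": [0, 0, 0], "delta_rot": [0, 0, 0], "fingers": -1},
    {"slide": [0, 0, 0], "delta_rot": [0, 0, 0], "fingers": -1},
    {"slide": [0, 0, 0], "delta_rot": [0, 0, 0], "fingers": -1},
    {"slide": [0, 0, 0], "delta_rot": [0, 0, 0], "fingers": -1},
  ],
)

```text
time_s: 4.47
tcp_pos: [0.5065, 0.4019, 0.0684]
eef_rot: [-179.9, 0.0, -91.7]
contact_force: [0.1, -0.5, 4.6]
gripper_width: 0.0124
gripper_force: 15.0
```

>>> play_rows(
  rows=[
    {"slide": [0, 0.04, 0], "delta_rot": [0, 0, 0], "fingers": -1},
    {"slide": [0, 0.04, 0], "delta_rot": [0, 0, 0], "fingers": -1},
    {"slide": [0, 0.04, 0], "delta_rot": [0, 0, 0], "fingers": -1},
    {"slide": [0, 0.04, 0], "delta_rot": [0, 0, 0], "fingers": -1},
    {"slide": [0, 0.04, 0], "delta_rot": [0, 0, 0], "fingers": -1},
    {"slide": [0, 0.04, 0], "delta_rot": [0, 0, 0], "fingers": -1},
    {"slide": [0, 0.04, 0], "delta_rot": [0, 0, 0], "fingers": -1},
    {"slide": [0, 0.04, 0], "delta_rot": [0, 0, 0], "fingers": -1},
  ],
)

```text
time_s: 5.48
tcp_pos: [0.4588, 0.4025, 0.0684]
eef_rot: [-179.9, -0.0, -91.7]
contact_force: [5.4, -4.6, 6.3]
gripper_width: 0.0122
gripper_force: 15.0
```

>>> play_rows(
  rows=[
    {"slide": [0, 0, 0], "delta_rot": [0, 0, 0], "fingers": 0},
    {"slide": [0, 0, 0], "delta_rot": [0, 0, 0], "fingers": 0},
    {"slide": [0, 0, 0], "delta_rot": [0, 0, 0], "fingers": 0},
    {"slide": [0, 0, 0], "delta_rot": [0, 0, 0], "fingers": 0},
    {"slide": [0, 0, -0.2], "delta_rot": [0, 0, 0], "fingers": 0},
    {"slide": [0, 0, -0.2], "delta_rot": [0, 0, 0], "fingers": 0},
    {"slide": [0, 0, -0.2], "delta_rot": [0, 0, 0], "fingers": 0},
    {"slide": [0, 0, 0], "delta_rot": [0, 0, 0], "fingers": 0},
  ],
)

```text
time_s: 6.48
tcp_pos: [0.4591, 0.4043, 0.1603]
eef_rot: [-179.8, 0.2, -91.7]
contact_force: [-0.7, -0.3, -0.4]
gripper_width: 0.0437
gripper_force: 0.0
```

>>> play_rows(
  rows=[
    {"slide": [0, -0.2, 0], "delta_rot": [0, 0, 0], "fingers": 0},
    {"slide": [0, -0.2, 0], "delta_rot": [0, 0, 0], "fingers": 0},
    {"slide": [0, -0.2, 0], "delta_rot": [0, 0, 0], "fingers": 0},
    {"slide": [0, -0.13, 0], "delta_rot": [0, 0, 0], "fingers": 0},
    {"slide": [0, 0, 0], "delta_rot": [0, 0, 0], "fingers": 0},
  ],
)

```text
time_s: 7.1
tcp_pos: [0.5683, 0.399, 0.1558]
eef_rot: [179.9, -0.1, -91.8]
contact_force: [-0.2, -0.5, -0.6]
gripper_width: 0.0437
gripper_force: 0.0
```

```bash
python3 - <<'E'
from h import *
snap("scene","sc1"); snap("top","top1")
a=np.load("pics/sc1.npz")["image"][165:235,130:230];b=np.load("pics/top1.npz")["image"][165:250,150:270]
cv2.imwrite("pics/v1.png",np.hstack([cv2.resize(a,(400,280),interpolation=2),cv2.resize(b,(400,280),interpolation=2)]))
E
```

```text
(no output)
```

View pics/v1.png

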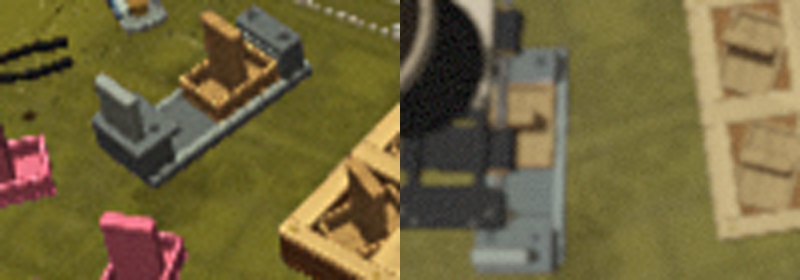

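The jaw is open and tray 5 stands free: its plate top is at (220,15) in the left crop. I descend and grip.

>>> play_rows(
  rows=[
    {"slide": [0, 0, 0.2], "delta_rot": [0, 0, 0], "fingers": 0},
    {"slide": [0, 0, 0.2], "delta_rot": [0, 0, 0], "fingers": 0},
    {"slide": [0, 0, 0.15], "delta_rot": [0, 0, 0], "fingers": 0},
    {"slide": [0, 0, 0.08], "delta_rot": [0, 0, 0], "fingers": 0},
    {"slide": [0, 0, 0], "delta_rot": [0, 0, 0], "fingers": 0},
  ],
  squeeze=25,
)

```text
time_s: 7.82
tcp_pos: [0.5669, 0.3996, 0.0625]
eef_rot: [179.9, -0.1, -91.7]
contact_force: [0.2, 0.4, 0.9]
gripper_width: 0.0437
gripper_force: 0.0
```

>>> play_rows(
  rows=[
    {"slide": [0, 0, 0], "delta_rot": [0, 0, 0], "fingers": -1},
    {"slide": [0, 0, 0], "delta_rot": [0, 0, 0], "fingers": -1},
    {"slide": [0, 0, 0], "delta_rot": [0, 0, 0], "fingers": -1},
    {"slide": [0, 0, 0], "delta_rot": [0, 0, 0], "fingers": -1},
    {"slide": [0, 0, 0], "delta_rot": [0, 0, 0], "fingers": -1},
  ],
)

```text
time_s: 8.45
tcp_pos: [0.5678, 0.3998, 0.0634]
eef_rot: [-180.0, 0.0, -91.7]
contact_force: [0.6, 0.4, 1.3]
gripper_width: 0.0117
gripper_force: 24.9
```

>>> play_rows(
  rows=[
    {"slide": [0, 0, -0.1], "delta_rot": [0, 0, 0], "fingers": -1},
    {"slide": [0, 0, -0.2], "delta_rot": [0, 0, 0], "fingers": -1},
    {"slide": [0, 0, -0.2], "delta_rot": [0, 0, 0], "fingers": -1},
    {"slide": [0, 0, -0.2], "delta_rot": [0, 0, 0], "fingers": -1},
    {"slide": [0, 0, 0], "delta_rot": [0, 0, 0], "fingers": -1},
  ],
)

```text
time_s: 9.07
tcp_pos: [0.5688, 0.4008, 0.1722]
eef_rot: [-179.8, 0.2, -91.7]
contact_force: [-0.2, -0.2, -0.7]
gripper_width: 0.0119
gripper_force: 24.9
```

```bash
cat > car.py <<'E'
from h import *
import sys
def carrier(fn):
    im=np.load(f"pics/{fn}.npz")["image"]; hsv=cv2.cvtColor(im,cv2.COLOR_BGR2HSV)
    m=cv2.inRange(hsv,(12,60,150),(32,200,255)); m[:,:330]=0; m[:130]=0; m[260:]=0
    m=cv2.morphologyEx(m,cv2.MORPH_CLOSE,np.ones((7,7)));m=cv2.morphologyEx(m,cv2.MORPH_OPEN,np.ones((5,5)))
    k=max(cv2.findContours(m,0,2)[0],key=cv2.contourArea)[:,0]
    P=np.array([px(fn,u,v,.018)[:2] for u,v in k])
    (c,s,a)=cv2.minAreaRect((P*1000).astype(np.float32)); a=(a+45)%90-45
    return np.array(c)/1000,s,a
if __name__=="__main__":
    n=sys.argv[1]; snap("top",n); print(carrier(n)); s=r.get_state(); print(s["tcp_pos"].round(4),s["eef_rot"].round(1),s["gripper_width"])
E
python3 -c "
from car import *
print(carrier('top0'))"; python3 car.py top2; python3 - <<'E'
from h import *
snap("scene","sc2"); cv2.imwrite("pics/sc2.png",np.load("pics/sc2.npz")["image"])
E
```

```text
(array([ 0.57955927, -0.18407263]), (221.63653564453125, 210.77740478515625), 3.1524062156677246)
(array([ 0.57869604, -0.18440854]), (224.732177734375, 212.15768432617188), 3.260939598083496)
[0.568  0.4002 0.17  ] [-1.799e+02  1.000e-01 -9.170e+01] 0.011835290711401804
```

View pics/sc2.png

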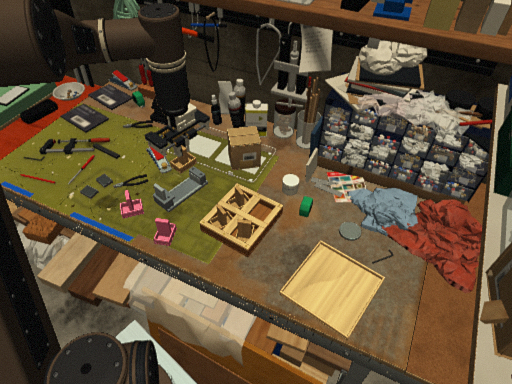

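>>> play_rows(
  rows=[
    {"slide": [0, 0, 0], "delta_rot": [0, 0, -1], "fingers": -1},
    {"slide": [0, 0, 0], "delta_rot": [0, 0, -0.07], "fingers": -1},
    {"slide": [0.25, -0.015, 0], "delta_rot": [0, 0, 0], "fingers": -1},
    {"slide": [0.25, -0.015, 0], "delta_rot": [0, 0, 0], "fingers": -1},
    {"slide": [0.25, -0.015, 0], "delta_rot": [0, 0, 0], "fingers": -1},
    {"slide": [0.25, -0.015, 0], "delta_rot": [0, 0, 0], "fingers": -1},
    {"slide": [0.25, -0.015, 0], "delta_rot": [0, 0, 0], "fingers": -1},
    {"slide": [0.25, -0.015, 0], "delta_rot": [0, 0, 0], "fingers": -1},
  ],
)

```text
time_s: 10.18
tcp_pos: [0.5933, 0.1745, 0.1674]
eef_rot: [179.9, -0.0, -86.9]
contact_force: [-0.0, -0.8, -1.3]
gripper_width: 0.0115
gripper_force: 24.9
```

>>> play_rows(
  rows=[
    {"slide": [0.25, -0.015, 0], "delta_rot": [0, 0, 0], "fingers": -1},
    {"slide": [0.25, -0.015, 0], "delta_rot": [0, 0, 0], "fingers": -1},
    {"slide": [0.25, -0.015, 0], "delta_rot": [0, 0, 0], "fingers": -1},
    {"slide": [0.25, -0.015, 0], "delta_rot": [0, 0, 0], "fingers": -1},
    {"slide": [0.25, -0.015, 0], "delta_rot": [0, 0, 0], "fingers": -1},
    {"slide": [0.25, -0.015, 0], "delta_rot": [0, 0, 0], "fingers": -1},
    {"slide": [0.25, -0.015, 0], "delta_rot": [0, 0, 0], "fingers": -1},
    {"slide": [0.25, -0.015, 0], "delta_rot": [0, 0, 0], "fingers": -1},
  ],
)

```text
time_s: 11.18
tcp_pos: [0.6281, -0.1239, 0.1674]
eef_rot: [179.9, 0.0, -86.9]
contact_force: [1.3, -0.7, -0.8]
gripper_width: 0.0116
gripper_force: 24.9
```

>>> play_rows(
  rows=[
    {"slide": [0.02, 0, 0], "delta_rot": [0, 0, 0], "fingers": -1},
    {"slide": [0, 0, 0], "delta_rot": [0, 0, 0], "fingers": -1},
  ],
)

```text
time_s: 11.42
tcp_pos: [0.6282, -0.1257, 0.1674]
eef_rot: [179.9, 0.0, -86.9]
contact_force: [0.3, -0.3, -1.8]
gripper_width: 0.0117
gripper_force: 24.9
```

```bash
python3 car.py top3; python3 - <<'E'
from h import *
snap("scene","sc3",crop=(240,130,440,350),s=2.5)
E
```

```text
(array([ 0.56151447, -0.24997101]), (183.3495330810547, 85.49581146240234), 3.2694761753082275)
[ 0.6283 -0.1252  0.1676] [180.    0.  -86.8] 0.011643401078961465
```

View pics/sc3.png

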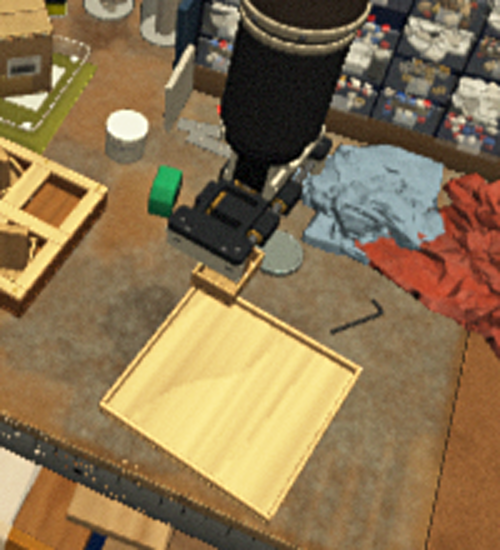

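>>> play_rows(
  rows=[
    {"slide": [0, 0, 0.2], "delta_rot": [0, 0, 0], "fingers": -1},
    {"slide": [0, 0, 0.2], "delta_rot": [0, 0, 0], "fingers": -1},
    {"slide": [0, 0, 0.2], "delta_rot": [0, 0, 0], "fingers": -1},
    {"slide": [0, 0, 0.1], "delta_rot": [0, 0, 0], "fingers": -1},
    {"slide": [0, 0, 0.02], "delta_rot": [0, 0, 0], "fingers": -1},
    {"slide": [0, 0, 0.01], "delta_rot": [0, 0, 0], "fingers": -1},
    {"slide": [0, 0, 0.01], "delta_rot": [0, 0, 0], "fingers": -1},
  ],
)

```text
time_s: 12.4
tcp_pos: [0.6294, -0.1256, 0.0582]
eef_rot: [-179.9, -0.0, -86.8]
contact_force: [0.7, -0.7, -1.5]
gripper_width: 0.0117
gripper_force: 24.9
```

>>> play_rows(
  rows=[
    {"slide": [0, 0, 0.01], "delta_rot": [0, 0, 0], "fingers": -1},
    {"slide": [0, 0, 0.005], "delta_rot": [0, 0, 0], "fingers": -1},
    {"slide": [0, 0, 0], "delta_rot": [0, 0, 0], "fingers": -1},
  ],
)

```text
time_s: 12.78
tcp_pos: [0.6292, -0.1257, 0.0563]
eef_rot: [-179.9, -0.0, -86.8]
contact_force: [-1.7, 0.8, 5.6]
gripper_width: 0.0118
gripper_force: 25.0
```

>>> play_rows(
  rows=[
    {"slide": [0, 0, 0], "delta_rot": [0, 0, 0], "fingers": 0},
    {"slide": [0, 0, 0], "delta_rot": [0, 0, 0], "fingers": 0},
    {"slide": [0, 0, 0], "delta_rot": [0, 0, 0], "fingers": 0},
    {"slide": [0, 0, 0], "delta_rot": [0, 0, 0], "fingers": 0},
    {"slide": [0, 0, -0.2], "delta_rot": [0, 0, 0], "fingers": 0},
    {"slide": [0, 0, -0.2], "delta_rot": [0, 0, 0], "fingers": 0},
    {"slide": [0, 0, -0.2], "delta_rot": [0, 0, -1], "fingers": 0},
    {"slide": [0, 0, -0.16], "delta_rot": [0, 0, -1], "fingers": 0},
  ],
)

```text
time_s: 13.78
tcp_pos: [0.6288, -0.1257, 0.1702]
eef_rot: [-180.0, -0.0, -77.5]
contact_force: [1.4, -0.3, 0.1]
gripper_width: 0.044
gripper_force: 0.0
```

>>> play_rows(
  rows=[
    {"slide": [0, 0, 0], "delta_rot": [0, 0, -1], "fingers": 0},
    {"slide": [0, 0, 0], "delta_rot": [0, 0, -1], "fingers": 0},
    {"slide": [0, 0, 0], "delta_rot": [0, 0, -1], "fingers": 0},
    {"slide": [0, 0, 0], "delta_rot": [0, 0, -1], "fingers": 0},
  ],
)

```text
time_s: 14.28
tcp_pos: [0.6285, -0.1257, 0.1688]
eef_rot: [180.0, 0.0, -59.1]
contact_force: [0.4, -0.3, -0.7]
gripper_width: 0.044
gripper_force: 0.0
```

>>> play_rows(
  rows=[
    {"slide": [-0.21, -0.04, 0], "delta_rot": [0, 0, 0], "fingers": 0},
    {"slide": [-0.21, -0.04, 0], "delta_rot": [0, 0, 0], "fingers": 0},
    {"slide": [-0.21, -0.04, 0], "delta_rot": [0, 0, 0], "fingers": 0},
    {"slide": [-0.21, -0.04, 0], "delta_rot": [0, 0, 0], "fingers": 0},
    {"slide": [-0.21, -0.04, 0], "delta_rot": [0, 0, 0], "fingers": 0},
    {"slide": [-0.21, -0.04, 0], "delta_rot": [0, 0, 0], "fingers": 0},
    {"slide": [-0.21, -0.04, 0], "delta_rot": [0, 0, 0], "fingers": 0},
    {"slide": [-0.19, -0.03, 0], "delta_rot": [0, 0, 0], "fingers": 0},
  ],
)

```text
time_s: 15.28
tcp_pos: [0.541, 0.1132, 0.1689]
eef_rot: [-180.0, 0.0, -59.3]
contact_force: [-0.6, -0.4, 0.3]
gripper_width: 0.0438
gripper_force: 0.0
```

```bash
python3 car.py top4; python3 - <<'E'
from h import *
snap("scene","sc4")
a=np.load("pics/sc4.npz")["image"][150:340,180:400]; cv2.imwrite("pics/v4.png",cv2.resize(a,None,fx=3,fy=3,interpolation=2))
E
```

```text
(array([ 0.5787226, -0.1846456]), (225.1390380859375, 213.23770141601562), 3.2634167671203613)
[0.5403 0.1152 0.1689] [-180.     0.   -59.2] 0.04394413656937259
```

View pics/v4.png

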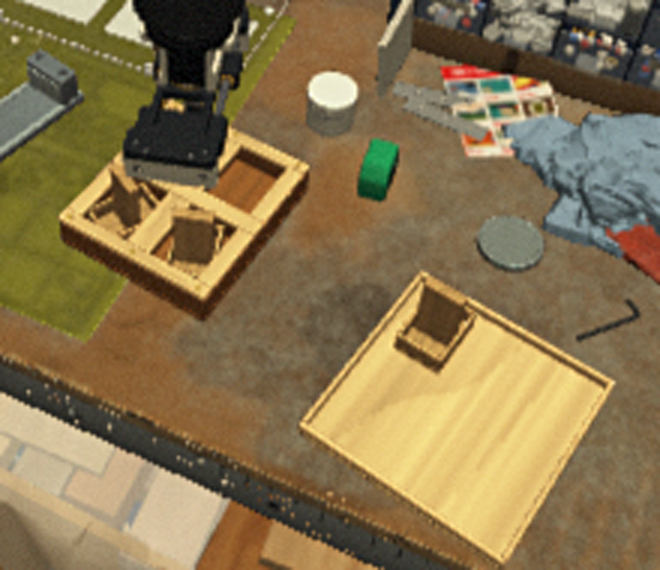

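Tray 5 stands flat in the carrier's far-left corner at (435,325). The gripper is above bay 1, and I descend onto its plate.

>>> play_rows(
  rows=[
    {"slide": [0.02, 0.01, 0], "delta_rot": [0, 0, 0], "fingers": 0},
    {"slide": [0, 0, 0.2], "delta_rot": [0, 0, 0], "fingers": 0},
    {"slide": [0, 0, 0.2], "delta_rot": [0, 0, 0], "fingers": 0},
    {"slide": [0, 0, 0.2], "delta_rot": [0, 0, 0], "fingers": 0},
    {"slide": [0, 0, 0.1], "delta_rot": [0, 0, 0], "fingers": 0},
    {"slide": [0, 0, 0.07], "delta_rot": [0, 0, 0], "fingers": 0},
    {"slide": [0, 0, 0], "delta_rot": [0, 0, 0], "fingers": 0},
  ],
  squeeze=25,
)

```text
time_s: 16.25
tcp_pos: [0.5417, 0.1085, 0.0531]
eef_rot: [180.0, -0.0, -59.3]
contact_force: [0.6, 0.2, 0.5]
gripper_width: 0.044
gripper_force: 0.0
```

>>> play_rows(
  rows=[
    {"slide": [0, 0, 0], "delta_rot": [0, 0, 0], "fingers": -1},
    {"slide": [0, 0, 0], "delta_rot": [0, 0, 0], "fingers": -1},
    {"slide": [0, 0, 0], "delta_rot": [0, 0, 0], "fingers": -1},
    {"slide": [0, 0, 0], "delta_rot": [0, 0, 0], "fingers": -1},
    {"slide": [0, 0, 0], "delta_rot": [0, 0, 0], "fingers": -1},
  ],
)

```text
time_s: 16.88
tcp_pos: [0.5417, 0.1089, 0.0534]
eef_rot: [-180.0, 0.0, -59.3]
contact_force: [0.6, 0.2, 1.1]
gripper_width: 0.0117
gripper_force: 25.0
```

>>> play_rows(
  rows=[
    {"slide": [0, 0, -0.01], "delta_rot": [0, 0, 0.5], "fingers": -1},
    {"slide": [0, 0, 0], "delta_rot": [0, 0, 0.8], "fingers": -1},
    {"slide": [0, 0, 0], "delta_rot": [0, 0, 0.8], "fingers": -1},
    {"slide": [0, 0, 0], "delta_rot": [0, 0, 0.8], "fingers": -1},
    {"slide": [0, 0, 0], "delta_rot": [0, 0, 0.8], "fingers": -1},
    {"slide": [0, 0, 0], "delta_rot": [0, 0, 0.8], "fingers": -1},
    {"slide": [0, 0, 0], "delta_rot": [0, 0, 0.7], "fingers": -1},
    {"slide": [0, 0, 0], "delta_rot": [0, 0, 0], "fingers": -1},
  ],
)

```text
time_s: 17.88
tcp_pos: [0.5413, 0.1087, 0.0545]
eef_rot: [180.0, -0.0, -83.1]
contact_force: [0.5, 0.0, -2.4]
gripper_width: 0.0119
gripper_force: 25.0
```

>>> play_rows(
  rows=[
    {"slide": [0, 0, -0.03], "delta_rot": [0, 0, 0], "fingers": -1},
    {"slide": [0, 0, -0.03], "delta_rot": [0, 0, 0], "fingers": -1},
    {"slide": [0, 0, -0.03], "delta_rot": [0, 0, 0], "fingers": -1},
  ],
)

```text
time_s: 18.25
tcp_pos: [0.5418, 0.1089, 0.0688]
eef_rot: [-180.0, 0.0, -83.1]
contact_force: [1.0, 0.1, -1.6]
gripper_width: 0.0119
gripper_force: 25.0
```

>>> play_rows(
  rows=[
    {"slide": [0, 0, -0.04], "delta_rot": [0, 0, 0], "fingers": -1},
    {"slide": [0, 0, -0.05], "delta_rot": [0, 0, 0], "fingers": -1},
    {"slide": [0, 0, -0.05], "delta_rot": [0, 0, 0], "fingers": -1},
    {"slide": [0, 0, -0.05], "delta_rot": [0, 0, 0], "fingers": -1},
    {"slide": [0, 0, -0.15], "delta_rot": [0, 0, 0], "fingers": -1},
    {"slide": [0, 0, -0.2], "delta_rot": [0, 0, 0], "fingers": -1},
    {"slide": [0, 0, -0.14], "delta_rot": [0, 0, 0], "fingers": -1},
    {"slide": [0, 0, 0], "delta_rot": [0, 0, 0], "fingers": -1},
  ],
)

```text
time_s: 19.25
tcp_pos: [0.5426, 0.1093, 0.1723]
eef_rot: [-179.8, 0.1, -83.1]
contact_force: [-0.6, 0.9, -1.9]
gripper_width: 0.0118
gripper_force: 25.0
```

```bash
python3 car.py top5
```

```text
(array([ 0.5787226, -0.1846456]), (225.1390380859375, 213.23770141601562), 3.2634167671203613)
[0.5418 0.109  0.1709] [-179.9    0.   -83.1] 0.01202971114698942
```

>>> play_rows(
  rows=[
    {"slide": [0, 0, 0], "delta_rot": [0, 0, 0.81], "fingers": -1},
    {"slide": [0.26, -0.054, 0], "delta_rot": [0, 0, 0], "fingers": -1},
    {"slide": [0.26, -0.054, 0], "delta_rot": [0, 0, 0], "fingers": -1},
    {"slide": [0.26, -0.054, 0], "delta_rot": [0, 0, 0], "fingers": -1},
    {"slide": [0.26, -0.054, 0], "delta_rot": [0, 0, 0], "fingers": -1},
    {"slide": [0.26, -0.054, 0], "delta_rot": [0, 0, 0], "fingers": -1},
    {"slide": [0.26, -0.054, 0], "delta_rot": [0, 0, 0], "fingers": -1},
    {"slide": [0.26, -0.054, 0], "delta_rot": [0, 0, 0], "fingers": -1},
  ],
)

```text
time_s: 20.3
tcp_pos: [0.6128, -0.1618, 0.1687]
eef_rot: [179.9, 0.0, -86.8]
contact_force: [0.6, -0.3, -0.1]
gripper_width: 0.0116
gripper_force: 25.0
```

>>> play_rows(
  rows=[
    {"slide": [0.26, -0.054, 0], "delta_rot": [0, 0, 0], "fingers": -1},
    {"slide": [0.25, -0.054, 0], "delta_rot": [0, 0, 0], "fingers": -1},
    {"slide": [0, 0, 0], "delta_rot": [0, 0, 0], "fingers": -1},
    {"slide": [0, 0, 0], "delta_rot": [0, 0, 0], "fingers": -1},
    {"slide": [0, 0, 0.2], "delta_rot": [0, 0, 0], "fingers": -1},
    {"slide": [0, 0, 0.2], "delta_rot": [0, 0, 0], "fingers": -1},
  ],
)

```text
time_s: 21.05
tcp_pos: [0.6337, -0.2348, 0.1098]
eef_rot: [-180.0, 0.0, -86.8]
contact_force: [0.9, 0.7, -1.6]
gripper_width: 0.0119
gripper_force: 25.0
```

```bash
python3 - <<'E'
from h import *
snap("scene","sc5"); s=r.get_state(); print(s["tcp_pos"].round(4),s["gripper_width"])
a=np.load("pics/sc5.npz")["image"][150:340,180:400]; cv2.imwrite("pics/v5.png",cv2.resize(a,None,fx=3,fy=3,interpolation=2))
E
```

```text
[ 0.6311 -0.2341  0.1048] 0.011762614149488851
```

View pics/v5.png

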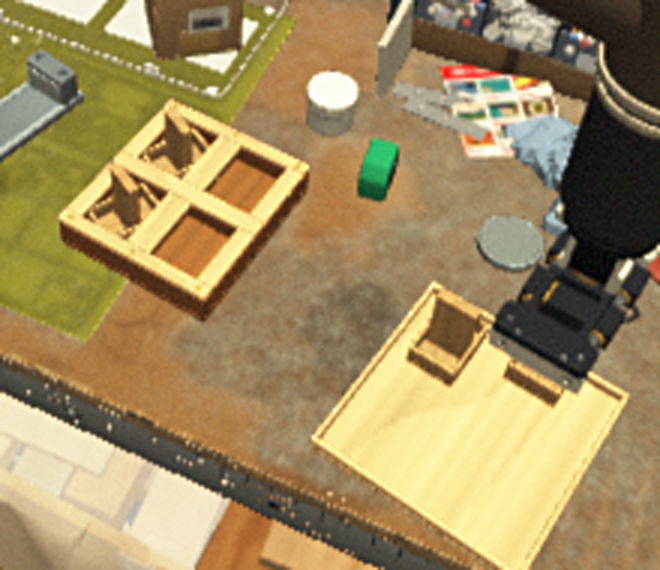

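The carrier has been knocked. Its left corner moved from (305,425) to about (315,440), its far corner from (425,275) to about (438,285), and its right corner is now at (627,398). Re-measuring.

```bash
python3 - <<'E'
from h import *
S=lambda n,u,v:px(n,180+u/3,150+v/3,.018)[:2]
A=[S("sc4",*p) for p in((424,272),(614,382),(302,425))]; B=[S("sc5",*p) for p in((435,284),(629,397),(314,439))]
for a,b in zip(A,B): print(a.round(4),(b-a).round(4))
for Q in(A,B): print(np.degrees(np.arctan2(*(Q[0]-Q[2])[::-1])).round(2),np.degrees(np.arctan2(*(Q[1]-Q[0])[::-1])).round(2), "centre",((Q[1]+Q[2])/2).round(4))
E
```

```text
[ 0.6786 -0.0785] [-0.0051 -0.0166]
[ 0.6898 -0.2829] [-0.0053 -0.0179]
[ 0.4613 -0.0903] [-0.0039 -0.0167]
3.12 -86.88 centre [ 0.5755 -0.1866]
3.18 -86.93 centre [ 0.5709 -0.2039]
```

>>> play_rows(
  rows=[
    {"slide": [0.06, 0.01, 0], "delta_rot": [0, 0, 0], "fingers": -1},
    {"slide": [0.06, 0.01, 0], "delta_rot": [0, 0, 0], "fingers": -1},
    {"slide": [0, 0, 0], "delta_rot": [0, 0, 0], "fingers": -1},
    {"slide": [0, 0, 0.12], "delta_rot": [0, 0, 0], "fingers": -1},
    {"slide": [0, 0, 0.12], "delta_rot": [0, 0, 0], "fingers": -1},
    {"slide": [0, 0, 0.07], "delta_rot": [0, 0, 0], "fingers": -1},
    {"slide": [0, 0, 0.01], "delta_rot": [0, 0, 0], "fingers": -1},
    {"slide": [0, 0, 0], "delta_rot": [0, 0, 0], "fingers": -1},
  ],
)

```text
time_s: 22.1
tcp_pos: [0.6319, -0.2543, 0.0623]
eef_rot: [180.0, -0.0, -86.8]
contact_force: [-0.2, 0.1, -0.2]
gripper_width: 0.0117
gripper_force: 25.0
```

>>> play_rows(
  rows=[
    {"slide": [0, 0, 0.04], "delta_rot": [0, 0, 0], "fingers": -1},
    {"slide": [0, 0, 0.01], "delta_rot": [0, 0, 0], "fingers": -1},
    {"slide": [0, 0, 0.01], "delta_rot": [0, 0, 0], "fingers": -1},
    {"slide": [0, 0, 0], "delta_rot": [0, 0, 0], "fingers": -1},
  ],
)

```text
time_s: 22.6
tcp_pos: [0.6317, -0.2543, 0.0533]
eef_rot: [180.0, -0.0, -86.8]
contact_force: [-0.0, 0.1, -1.7]
gripper_width: 0.0118
gripper_force: 25.0
```

>>> play_rows(
  rows=[
    {"slide": [0, 0, 0.008], "delta_rot": [0, 0, 0], "fingers": -1},
    {"slide": [0, 0, 0.006], "delta_rot": [0, 0, 0], "fingers": -1},
    {"slide": [0, 0, 0], "delta_rot": [0, 0, 0], "fingers": -1},
  ],
)

```text
time_s: 22.98
tcp_pos: [0.632, -0.2543, 0.0525]
eef_rot: [-180.0, -0.0, -86.8]
contact_force: [-2.6, 1.5, 5.4]
gripper_width: 0.012
gripper_force: 25.0
```

>>> play_rows(
  rows=[
    {"slide": [0, 0, 0], "delta_rot": [0, 0, 0], "fingers": 0},
    {"slide": [0, 0, 0], "delta_rot": [0, 0, 0], "fingers": 0},
    {"slide": [0, 0, 0], "delta_rot": [0, 0, 0], "fingers": 0},
    {"slide": [0, 0, 0], "delta_rot": [0, 0, 0], "fingers": 0},
    {"slide": [0, 0, -0.2], "delta_rot": [0, 0, 0], "fingers": 0},
    {"slide": [0, 0, -0.2], "delta_rot": [0, 0, 0], "fingers": 0},
    {"slide": [0, 0, -0.2], "delta_rot": [0, 0, 1], "fingers": 0},
    {"slide": [0, 0, -0.18], "delta_rot": [0, 0, 1], "fingers": 0},
  ],
)

```text
time_s: 23.98
tcp_pos: [0.6318, -0.2543, 0.1694]
eef_rot: [-180.0, -0.0, -96.2]
contact_force: [-0.7, 0.2, -0.1]
gripper_width: 0.044
gripper_force: 0.0
```

>>> play_rows(
  rows=[
    {"slide": [0, 0, 0], "delta_rot": [0, 0, 1], "fingers": 0},
    {"slide": [0, 0, 0], "delta_rot": [0, 0, 0.97], "fingers": 0},
    {"slide": [-0.2275, 0.119, 0], "delta_rot": [0, 0, 0], "fingers": 0},
    {"slide": [-0.2275, 0.119, 0], "delta_rot": [0, 0, 0], "fingers": 0},
    {"slide": [-0.2275, 0.119, 0], "delta_rot": [0, 0, 0], "fingers": 0},
    {"slide": [-0.2275, 0.119, 0], "delta_rot": [0, 0, 0], "fingers": 0},
    {"slide": [-0.2275, 0.119, 0], "delta_rot": [0, 0, 0], "fingers": 0},
    {"slide": [-0.2275, 0.119, 0], "delta_rot": [0, 0, 0], "fingers": 0},
  ],
)

```text
time_s: 24.98
tcp_pos: [0.5811, -0.0276, 0.1683]
eef_rot: [-180.0, 0.0, -105.0]
contact_force: [-0.3, -0.7, 0.9]
gripper_width: 0.0437
gripper_force: 0.0
```

>>> play_rows(
  rows=[
    {"slide": [-0.2275, 0.119, 0], "delta_rot": [0, 0, 0], "fingers": 0},
    {"slide": [-0.2275, 0.119, 0], "delta_rot": [0, 0, 0], "fingers": 0},
    {"slide": [-0.2275, 0.119, 0], "delta_rot": [0, 0, 0], "fingers": 0},
    {"slide": [-0.2275, 0.119, 0], "delta_rot": [0, 0, 0], "fingers": 0},
    {"slide": [-0.2275, 0.119, 0], "delta_rot": [0, 0, 0], "fingers": 0},
    {"slide": [-0.2275, 0.119, 0], "delta_rot": [0, 0, 0], "fingers": 0},
    {"slide": [0, 0, 0], "delta_rot": [0, 0, 0], "fingers": 0},
    {"slide": [0, 0, 0], "delta_rot": [0, 0, 0], "fingers": 0},
  ],
)

```text
time_s: 25.98
tcp_pos: [0.5309, 0.1966, 0.1681]
eef_rot: [180.0, -0.0, -105.0]
contact_force: [0.7, 0.4, -0.4]
gripper_width: 0.0439
gripper_force: 0.0
```

```bash
python3 car.py top6;python3 - <<'E'
from h import *
snap("scene","sc6"); a=np.load("pics/sc6.npz")["image"]
x=cv2.resize(a[120:250,170:300],(400,400),interpolation=2); y=cv2.resize(a[230:340,280:390],(400,400),interpolation=2)
cv2.imwrite("pics/v6.png",np.hstack([x,y]))
E
```

```text
(array([ 0.5631145 , -0.20993355]), (249.63372802734375, 228.45472717285156), 3.3961668014526367)
[0.531  0.1963 0.1682] [ 180.   -0. -105.] 0.043649933630262566
```

View pics/v6.png

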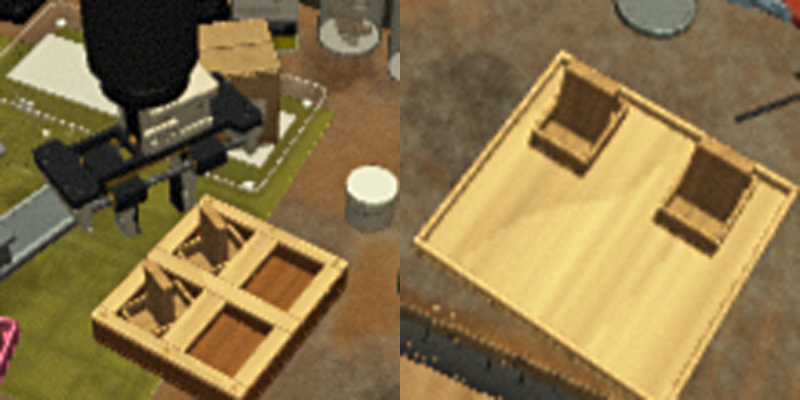

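Both placed trays stand well in the carrier: (575,120) and (705,200) in the right crop. The gripper is above bay 2; descend and grip.

>>> play_rows(
  rows=[
    {"slide": [0, 0, 0.2], "delta_rot": [0, 0, 0], "fingers": 0},
    {"slide": [0, 0, 0.2], "delta_rot": [0, 0, 0], "fingers": 0},
    {"slide": [0, 0, 0.2], "delta_rot": [0, 0, 0], "fingers": 0},
    {"slide": [0, 0, 0.1], "delta_rot": [0, 0, 0], "fingers": 0},
    {"slide": [0, 0, 0.07], "delta_rot": [0, 0, 0], "fingers": 0},
    {"slide": [0, 0, 0], "delta_rot": [0, 0, 0], "fingers": 0},
  ],
  squeeze=25,
)

```text
time_s: 26.82
tcp_pos: [0.5311, 0.1965, 0.0526]
eef_rot: [180.0, -0.0, -105.0]
contact_force: [-0.5, 0.5, 0.3]
gripper_width: 0.0438
gripper_force: 0.0
```

>>> play_rows(
  rows=[
    {"slide": [0, 0, 0], "delta_rot": [0, 0, 0], "fingers": -1},
    {"slide": [0, 0, 0], "delta_rot": [0, 0, 0], "fingers": -1},
    {"slide": [0, 0, 0], "delta_rot": [0, 0, 0], "fingers": -1},
    {"slide": [0, 0, 0], "delta_rot": [0, 0, 0], "fingers": -1},
    {"slide": [0, 0, 0], "delta_rot": [0, 0, 0], "fingers": -1},
  ],
)

```text
time_s: 27.45
tcp_pos: [0.531, 0.1968, 0.0529]
eef_rot: [180.0, 0.0, -105.0]
contact_force: [-1.2, 0.7, 2.1]
gripper_width: 0.0118
gripper_force: 25.0
```

>>> play_rows(
  rows=[
    {"slide": [0, 0, -0.01], "delta_rot": [0, 0, -0.5], "fingers": -1},
    {"slide": [0, 0, 0], "delta_rot": [0, 0, -0.8], "fingers": -1},
    {"slide": [0, 0, 0], "delta_rot": [0, 0, -0.8], "fingers": -1},
    {"slide": [0, 0, 0], "delta_rot": [0, 0, -0.8], "fingers": -1},
    {"slide": [0, 0, 0], "delta_rot": [0, 0, -0.8], "fingers": -1},
    {"slide": [0, 0, 0], "delta_rot": [0, 0, -0.8], "fingers": -1},
    {"slide": [0, 0, 0], "delta_rot": [0, 0, -0.26], "fingers": -1},
    {"slide": [0, 0, 0], "delta_rot": [0, 0, 0], "fingers": -1},
  ],
)

```text
time_s: 28.45
tcp_pos: [0.531, 0.1967, 0.0541]
eef_rot: [180.0, -0.0, -83.3]
contact_force: [0.3, -0.4, -1.5]
gripper_width: 0.0122
gripper_force: 25.0
```

>>> play_rows(
  rows=[
    {"slide": [0, 0, -0.03], "delta_rot": [0, 0, 0], "fingers": -1},
    {"slide": [0, 0, -0.03], "delta_rot": [0, 0, 0], "fingers": -1},
    {"slide": [0, 0, -0.03], "delta_rot": [0, 0, 0], "fingers": -1},
  ],
)

```text
time_s: 28.82
tcp_pos: [0.5312, 0.1969, 0.0682]
eef_rot: [-180.0, 0.0, -83.2]
contact_force: [-0.7, -0.5, -1.2]
gripper_width: 0.0117
gripper_force: 25.0
```

>>> play_rows(
  rows=[
    {"slide": [0, 0, -0.04], "delta_rot": [0, 0, 0], "fingers": -1},
    {"slide": [0, 0, -0.05], "delta_rot": [0, 0, 0], "fingers": -1},
    {"slide": [0, 0, -0.05], "delta_rot": [0, 0, 0], "fingers": -1},
    {"slide": [0, 0, -0.05], "delta_rot": [0, 0, 0], "fingers": -1},
    {"slide": [0, 0, -0.15], "delta_rot": [0, 0, 0], "fingers": -1},
    {"slide": [0, 0, -0.2], "delta_rot": [0, 0, 0], "fingers": -1},
    {"slide": [0, 0, -0.14], "delta_rot": [0, 0, 0.79], "fingers": -1},
    {"slide": [0, 0, 0], "delta_rot": [0, 0, 0], "fingers": -1},
  ],
)

```text
time_s: 29.82
tcp_pos: [0.532, 0.1974, 0.1717]
eef_rot: [-179.8, 0.1, -86.8]
contact_force: [0.1, -0.3, -1.5]
gripper_width: 0.0117
gripper_force: 25.0
```

>>> play_rows(
  rows=[
    {"slide": [0.23, 0.021, 0], "delta_rot": [0, 0, 0], "fingers": -1},
    {"slide": [0.23, 0.021, 0], "delta_rot": [0, 0, 0], "fingers": -1},
    {"slide": [0.23, 0.021, 0], "delta_rot": [0, 0, 0], "fingers": -1},
    {"slide": [0.23, 0.021, 0], "delta_rot": [0, 0, 0], "fingers": -1},
    {"slide": [0.23, 0.021, 0], "delta_rot": [0, 0, 0], "fingers": -1},
    {"slide": [0.23, 0.021, 0], "delta_rot": [0, 0, 0], "fingers": -1},
    {"slide": [0.23, 0.021, 0], "delta_rot": [0, 0, 0], "fingers": -1},
    {"slide": [0.23, 0.021, 0], "delta_rot": [0, 0, 0], "fingers": -1},
  ],
)

```text
time_s: 30.82
tcp_pos: [0.5204, -0.0813, 0.1688]
eef_rot: [179.9, 0.0, -86.8]
contact_force: [-0.3, 0.1, -0.5]
gripper_width: 0.0122
gripper_force: 25.0
```

>>> play_rows(
  rows=[
    {"slide": [0.23, 0.021, 0], "delta_rot": [0, 0, 0], "fingers": -1},
    {"slide": [0.23, 0.021, 0], "delta_rot": [0, 0, 0], "fingers": -1},
    {"slide": [0, 0, 0], "delta_rot": [0, 0, 0], "fingers": -1},
    {"slide": [0, 0, 0], "delta_rot": [0, 0, 0], "fingers": -1},
  ],
)

```text
time_s: 31.32
tcp_pos: [0.5182, -0.1494, 0.169]
eef_rot: [179.9, 0.0, -86.8]
contact_force: [0.7, -0.2, -1.4]
gripper_width: 0.012
gripper_force: 25.0
```

```bash
cat > shift.py <<'E'
from h import *
import sys
n,ref,boxs=sys.argv[1],sys.argv[2],sys.argv[3:]
snap("scene",n); a=np.load(f"pics/{ref}.npz")["image"];b=np.load(f"pics/{n}.npz")["image"]
for s in boxs:
    x0,y0,x1,y1=map(int,s.split(",")); t=a[y0:y1,x0:x1]; m=cv2.matchTemplate(b[y0-15:y1+15,x0-15:x1+15],t,cv2.TM_CCOEFF_NORMED); _,v,_,l=cv2.minMaxLoc(m); print(s,round(v,3),l[0]-15,l[1]-15)
s=r.get_state(); print(s["tcp_pos"].round(4),s["eef_rot"].round(1),s["gripper_width"])
E
python3 shift.py sc7 sc6 278,285,310,310 340,310,380,345 375,270,400,300
```

```text
278,285,310,310 0.995 0 0
340,310,380,345 0.995 0 0
375,270,400,300 0.994 0 0
[ 0.5184 -0.149   0.1692] [180.    0.  -86.8] 0.01176164105616677
```

>>> play_rows(
  rows=[
    {"slide": [0, 0, 0.2], "delta_rot": [0, 0, 0], "fingers": -1},
    {"slide": [0, 0, 0.2], "delta_rot": [0, 0, 0], "fingers": -1},
    {"slide": [0, 0, 0.2], "delta_rot": [0, 0, 0], "fingers": -1},
    {"slide": [0, 0, 0.1], "delta_rot": [0, 0, 0], "fingers": -1},
    {"slide": [0, 0, 0.05], "delta_rot": [0, 0, 0], "fingers": -1},
    {"slide": [0, 0, 0.01], "delta_rot": [0, 0, 0], "fingers": -1},
    {"slide": [0, 0, 0.01], "delta_rot": [0, 0, 0], "fingers": -1},
    {"slide": [0, 0, 0], "delta_rot": [0, 0, 0], "fingers": -1},
  ],
)

```text
time_s: 32.38
tcp_pos: [0.5191, -0.1494, 0.0548]
eef_rot: [-179.9, 0.0, -86.8]
contact_force: [0.2, 0.2, -2.1]
gripper_width: 0.0119
gripper_force: 25.0
```

>>> play_rows(
  rows=[
    {"slide": [0, 0, 0.012], "delta_rot": [0, 0, 0], "fingers": -1},
    {"slide": [0, 0, 0.008], "delta_rot": [0, 0, 0], "fingers": -1},
    {"slide": [0, 0, 0.006], "delta_rot": [0, 0, 0], "fingers": -1},
    {"slide": [0, 0, 0], "delta_rot": [0, 0, 0], "fingers": -1},
  ],
)

```text
time_s: 32.88
tcp_pos: [0.5188, -0.1495, 0.0518]
eef_rot: [-180.0, -0.0, -86.8]
contact_force: [-6.2, 2.3, 14.0]
gripper_width: 0.0122
gripper_force: 25.0
```

>>> play_rows(
  rows=[
    {"slide": [0, 0, 0], "delta_rot": [0, 0, 0], "fingers": 0},
    {"slide": [0, 0, 0], "delta_rot": [0, 0, 0], "fingers": 0},
    {"slide": [0, 0, 0], "delta_rot": [0, 0, 0], "fingers": 0},
    {"slide": [0, 0, 0], "delta_rot": [0, 0, 0], "fingers": 0},
    {"slide": [0, 0, -0.2], "delta_rot": [0, 0, 0], "fingers": 0},
    {"slide": [0, 0, -0.2], "delta_rot": [0, 0, 0], "fingers": 0},
    {"slide": [0, 0, -0.2], "delta_rot": [0, 0, 1], "fingers": 0},
    {"slide": [0, 0, -0.18], "delta_rot": [0, 0, 1], "fingers": 0},
  ],
)

```text
time_s: 33.88
tcp_pos: [0.5187, -0.1494, 0.1684]
eef_rot: [-180.0, 0.0, -96.2]
contact_force: [0.0, 0.1, -0.7]
gripper_width: 0.0438
gripper_force: 0.0
```

>>> play_rows(
  rows=[
    {"slide": [0, 0, 0], "delta_rot": [0, 0, 1], "fingers": 0},
    {"slide": [0, 0, 0], "delta_rot": [0, 0, 0.97], "fingers": 0},
    {"slide": [-0.249, -0.008, 0], "delta_rot": [0, 0, 0], "fingers": 0},
    {"slide": [-0.249, -0.008, 0], "delta_rot": [0, 0, 0], "fingers": 0},
    {"slide": [-0.249, -0.008, 0], "delta_rot": [0, 0, 0], "fingers": 0},
    {"slide": [-0.249, -0.008, 0], "delta_rot": [0, 0, 0], "fingers": 0},
    {"slide": [-0.249, -0.008, 0], "delta_rot": [0, 0, 0], "fingers": 0},
    {"slide": [-0.249, -0.008, 0], "delta_rot": [0, 0, 0], "fingers": 0},
  ],
)

```text
time_s: 34.88
tcp_pos: [0.584, 0.0663, 0.1672]
eef_rot: [180.0, -0.0, -105.0]
contact_force: [0.4, -0.3, 1.0]
gripper_width: 0.0437
gripper_force: 0.0
```

>>> play_rows(
  rows=[
    {"slide": [-0.249, -0.008, 0], "delta_rot": [0, 0, 0], "fingers": 0},
    {"slide": [-0.249, -0.008, 0], "delta_rot": [0, 0, 0], "fingers": 0},
    {"slide": [-0.249, -0.008, 0], "delta_rot": [0, 0, 0], "fingers": 0},
    {"slide": [-0.249, -0.008, 0], "delta_rot": [0, 0, 0], "fingers": 0},
    {"slide": [0, 0, 0], "delta_rot": [0, 0, 0], "fingers": 0},
    {"slide": [0, 0, 0], "delta_rot": [0, 0, 0], "fingers": 0},
  ],
)

```text
time_s: 35.62
tcp_pos: [0.6267, 0.2079, 0.1668]
eef_rot: [180.0, -0.0, -105.0]
contact_force: [-0.2, -0.3, 0.0]
gripper_width: 0.044
gripper_force: 0.0
```

```bash
python3 shift.py sc8 sc6 278,285,310,310 340,310,380,345 375,270,400,300; python3 - <<'E'
from h import *
a=np.load("pics/sc8.npz")["image"]
x=cv2.resize(a[120:250,170:300],(400,400),interpolation=2); y=cv2.resize(a[230:340,280:390],(400,400),interpolation=2)
cv2.imwrite("pics/v8.png",np.hstack([x,y]))
E
```

```text
278,285,310,310 0.603 15 11
340,310,380,345 0.997 0 0
375,270,400,300 0.996 0 0
[0.6268 0.2075 0.1671] [ 180.   -0. -105.] 0.04409777014497172
```

View pics/v8.png

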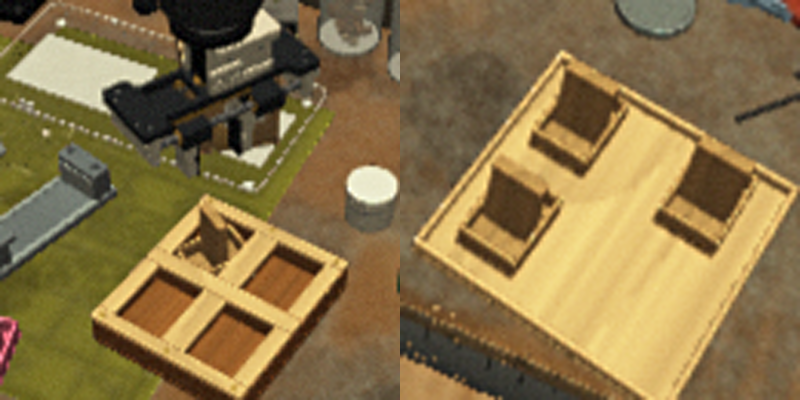

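Three trays stand in the carrier: (575,120), (705,200) and (510,215). One tray is left in bay 4, so I descend on it.

>>> play_rows(
  rows=[
    {"slide": [0, 0, 0.2], "delta_rot": [0, 0, 0], "fingers": 0},
    {"slide": [0, 0, 0.2], "delta_rot": [0, 0, 0], "fingers": 0},
    {"slide": [0, 0, 0.2], "delta_rot": [0, 0, 0], "fingers": 0},
    {"slide": [0, 0, 0.1], "delta_rot": [0, 0, 0], "fingers": 0},
    {"slide": [0, 0, 0.06], "delta_rot": [0, 0, 0], "fingers": 0},
    {"slide": [0, 0, 0], "delta_rot": [0, 0, 0], "fingers": 0},
  ],
  squeeze=25,
)

```text
time_s: 36.42
tcp_pos: [0.6273, 0.208, 0.0535]
eef_rot: [-180.0, -0.0, -105.0]
contact_force: [0.8, 0.4, 1.5]
gripper_width: 0.0438
gripper_force: 0.0
```

>>> play_rows(
  rows=[
    {"slide": [0, 0, 0], "delta_rot": [0, 0, 0], "fingers": -1},
    {"slide": [0, 0, 0], "delta_rot": [0, 0, 0], "fingers": -1},
    {"slide": [0, 0, 0], "delta_rot": [0, 0, 0], "fingers": -1},
    {"slide": [0, 0, 0], "delta_rot": [0, 0, 0], "fingers": -1},
    {"slide": [0, 0, 0], "delta_rot": [0, 0, 0], "fingers": -1},
  ],
)

```text
time_s: 37.05
tcp_pos: [0.6271, 0.2082, 0.0535]
eef_rot: [-180.0, 0.0, -105.0]
contact_force: [-2.0, 0.6, 1.1]
gripper_width: 0.012
gripper_force: 25.0
```

>>> play_rows(
  rows=[
    {"slide": [0, 0, -0.01], "delta_rot": [0, 0, -0.5], "fingers": -1},
    {"slide": [0, 0, 0], "delta_rot": [0, 0, -0.8], "fingers": -1},
    {"slide": [0, 0, 0], "delta_rot": [0, 0, -0.8], "fingers": -1},
    {"slide": [0, 0, 0], "delta_rot": [0, 0, -0.8], "fingers": -1},
    {"slide": [0, 0, 0], "delta_rot": [0, 0, -0.8], "fingers": -1},
    {"slide": [0, 0, 0], "delta_rot": [0, 0, -0.8], "fingers": -1},
    {"slide": [0, -0.006, 0], "delta_rot": [0, 0, -0.26], "fingers": -1},
    {"slide": [0, 0, 0], "delta_rot": [0, 0, 0], "fingers": -1},
  ],
)

```text
time_s: 38.05
tcp_pos: [0.628, 0.2082, 0.0546]
eef_rot: [180.0, -0.0, -83.3]
contact_force: [0.1, -0.3, -1.6]
gripper_width: 0.0118
gripper_force: 25.0
```

>>> play_rows(
  rows=[
    {"slide": [0, 0, -0.03], "delta_rot": [0, 0, 0], "fingers": -1},
    {"slide": [0, 0, -0.03], "delta_rot": [0, 0, 0], "fingers": -1},
    {"slide": [0, 0, -0.03], "delta_rot": [0, 0, 0], "fingers": -1},
  ],
)

```text
time_s: 38.42
tcp_pos: [0.6282, 0.2083, 0.0689]
eef_rot: [-180.0, 0.0, -83.2]
contact_force: [-0.5, -0.6, -1.2]
gripper_width: 0.0115
gripper_force: 25.0
```

>>> play_rows(
  rows=[
    {"slide": [0, 0, -0.04], "delta_rot": [0, 0, 0], "fingers": -1},
    {"slide": [0, 0, -0.05], "delta_rot": [0, 0, 0], "fingers": -1},
    {"slide": [0, 0, -0.05], "delta_rot": [0, 0, 0], "fingers": -1},
    {"slide": [0, 0, -0.05], "delta_rot": [0, 0, 0], "fingers": -1},
    {"slide": [0, 0, -0.15], "delta_rot": [0, 0, 0], "fingers": -1},
    {"slide": [0, 0, -0.2], "delta_rot": [0, 0, 0], "fingers": -1},
    {"slide": [0, 0, -0.14], "delta_rot": [0, 0, 0.79], "fingers": -1},
    {"slide": [0, 0, 0], "delta_rot": [0, 0, 0], "fingers": -1},
  ],
)

```text
time_s: 39.42
tcp_pos: [0.629, 0.2088, 0.1727]
eef_rot: [-179.8, 0.1, -86.8]
contact_force: [0.1, 1.0, -1.3]
gripper_width: 0.0115
gripper_force: 25.0
```

>>> play_rows(
  rows=[
    {"slide": [0.256, 0.072, 0], "delta_rot": [0, 0, 0], "fingers": -1},
    {"slide": [0.256, 0.072, 0], "delta_rot": [0, 0, 0], "fingers": -1},
    {"slide": [0.256, 0.072, 0], "delta_rot": [0, 0, 0], "fingers": -1},
    {"slide": [0.256, 0.072, 0], "delta_rot": [0, 0, 0], "fingers": -1},
    {"slide": [0.256, 0.072, 0], "delta_rot": [0, 0, 0], "fingers": -1},
    {"slide": [0.256, 0.072, 0], "delta_rot": [0, 0, 0], "fingers": -1},
    {"slide": [0.256, 0.072, 0], "delta_rot": [0, 0, 0], "fingers": -1},
    {"slide": [0.256, 0.072, 0], "delta_rot": [0, 0, 0], "fingers": -1},
  ],
)

```text
time_s: 40.42
tcp_pos: [0.5577, -0.1044, 0.1694]
eef_rot: [179.9, 0.0, -86.8]
contact_force: [1.2, -0.5, -1.9]
gripper_width: 0.0123
gripper_force: 25.0
```

>>> play_rows(
  rows=[
    {"slide": [0.256, 0.072, 0], "delta_rot": [0, 0, 0], "fingers": -1},
    {"slide": [0.256, 0.072, 0], "delta_rot": [0, 0, 0], "fingers": -1},
    {"slide": [0.256, 0.072, 0], "delta_rot": [0, 0, 0], "fingers": -1},
    {"slide": [0.256, 0.072, 0], "delta_rot": [0, 0, 0], "fingers": -1},
    {"slide": [0, 0, 0], "delta_rot": [0, 0, 0], "fingers": -1},
    {"slide": [0, 0, 0], "delta_rot": [0, 0, 0], "fingers": -1},
  ],
)

```text
time_s: 41.18
tcp_pos: [0.5236, -0.2589, 0.1695]
eef_rot: [179.9, 0.0, -86.8]
contact_force: [-0.3, -0.3, -1.3]
gripper_width: 0.0119
gripper_force: 25.0
```

```bash
python3 shift.py sc9 sc8 278,285,310,310 340,310,380,345 375,270,400,300
```

```text
278,285,310,310 0.987 0 0
340,310,380,345 0.984 0 0
375,270,400,300 0.603 2 1
[ 0.5239 -0.2585  0.1697] [180.    0.  -86.8] 0.011973920689399441
```

>>> play_rows(
  rows=[
    {"slide": [0, 0, 0.2], "delta_rot": [0, 0, 0], "fingers": -1},
    {"slide": [0, 0, 0.2], "delta_rot": [0, 0, 0], "fingers": -1},
    {"slide": [0, 0, 0.2], "delta_rot": [0, 0, 0], "fingers": -1},
    {"slide": [0, 0, 0.1], "delta_rot": [0, 0, 0], "fingers": -1},
    {"slide": [0, 0, 0.05], "delta_rot": [0, 0, 0], "fingers": -1},
    {"slide": [0, 0, 0.01], "delta_rot": [0, 0, 0], "fingers": -1},
    {"slide": [0, 0, 0.01], "delta_rot": [0, 0, 0], "fingers": -1},
    {"slide": [0, 0, 0], "delta_rot": [0, 0, 0], "fingers": -1},
  ],
)

```text
time_s: 42.22
tcp_pos: [0.5245, -0.2591, 0.0555]
eef_rot: [-179.9, -0.0, -86.8]
contact_force: [0.8, 0.2, -1.0]
gripper_width: 0.0119
gripper_force: 25.0
```

>>> play_rows(
  rows=[
    {"slide": [0, 0, 0.012], "delta_rot": [0, 0, 0], "fingers": -1},
    {"slide": [0, 0, 0.008], "delta_rot": [0, 0, 0], "fingers": -1},
    {"slide": [0, 0, 0.004], "delta_rot": [0, 0, 0], "fingers": -1},
    {"slide": [0, 0, 0], "delta_rot": [0, 0, 0], "fingers": -1},
  ],
)

```text
time_s: 42.72
tcp_pos: [0.5242, -0.2591, 0.0524]
eef_rot: [-180.0, -0.0, -86.8]
contact_force: [-3.3, 2.4, 9.4]
gripper_width: 0.0119
gripper_force: 25.0
```

>>> play_rows(
  rows=[
    {"slide": [0, 0, 0], "delta_rot": [0, 0, 0], "fingers": 0},
    {"slide": [0, 0, 0], "delta_rot": [0, 0, 0], "fingers": 0},
    {"slide": [0, 0, 0], "delta_rot": [0, 0, 0], "fingers": 0},
    {"slide": [0, 0, 0], "delta_rot": [0, 0, 0], "fingers": 0},
    {"slide": [0, 0, -0.2], "delta_rot": [0, 0, 0], "fingers": 0},
    {"slide": [0, 0, -0.2], "delta_rot": [0, 0, 0], "fingers": 0},
    {"slide": [0, 0, -0.2], "delta_rot": [0, 0, 1], "fingers": 0},
    {"slide": [0, 0, -0.18], "delta_rot": [0, 0, 0.07], "fingers": 0},
  ],
)

```text
time_s: 43.72
tcp_pos: [0.5241, -0.259, 0.1693]
eef_rot: [-180.0, -0.0, -91.8]
contact_force: [-0.2, 0.1, 0.3]
gripper_width: 0.0436
gripper_force: 0.0
```

>>> play_rows(
  rows=[
    {"slide": [-0.275, 0.035, 0], "delta_rot": [0, 0, 0], "fingers": 0},
    {"slide": [-0.275, 0.035, 0], "delta_rot": [0, 0, 0], "fingers": 0},
    {"slide": [-0.275, 0.035, 0], "delta_rot": [0, 0, 0], "fingers": 0},
    {"slide": [-0.275, 0.035, 0], "delta_rot": [0, 0, 0], "fingers": 0},
    {"slide": [-0.275, 0.035, 0], "delta_rot": [0, 0, 0], "fingers": 0},
    {"slide": [-0.275, 0.035, 0], "delta_rot": [0, 0, 0], "fingers": 0},
    {"slide": [-0.275, 0.035, 0], "delta_rot": [0, 0, 0], "fingers": 0},
    {"slide": [-0.275, 0.035, 0], "delta_rot": [0, 0, 0], "fingers": 0},
  ],
)

```text
time_s: 44.72
tcp_pos: [0.4918, 0.0735, 0.1683]
eef_rot: [-180.0, 0.0, -91.7]
contact_force: [0.1, -0.5, 0.4]
gripper_width: 0.044
gripper_force: 0.0
```

>>> play_rows(
  rows=[
    {"slide": [-0.275, 0.035, 0], "delta_rot": [0, 0, 0], "fingers": 0},
    {"slide": [-0.275, 0.035, 0], "delta_rot": [0, 0, 0], "fingers": 0},
    {"slide": [-0.275, 0.035, 0], "delta_rot": [0, 0, 0], "fingers": 0},
    {"slide": [-0.275, 0.035, 0], "delta_rot": [0, 0, 0], "fingers": 0},
    {"slide": [-0.275, 0.035, 0], "delta_rot": [0, 0, 0], "fingers": 0},
    {"slide": [-0.275, 0.035, 0], "delta_rot": [0, 0, 0], "fingers": 0},
    {"slide": [-0.275, 0.035, 0], "delta_rot": [0, 0, 0], "fingers": 0},
    {"slide": [-0.275, 0.035, 0], "delta_rot": [0, 0, 0], "fingers": 0},
  ],
)

```text
time_s: 45.72
tcp_pos: [0.4599, 0.4046, 0.1681]
eef_rot: [180.0, -0.0, -91.7]
contact_force: [0.1, -1.2, 0.6]
gripper_width: 0.0438
gripper_force: 0.0
```

>>> play_rows(
  rows=[
    {"slide": [0, 0, 0], "delta_rot": [0, 0, 0], "fingers": 0},
    {"slide": [0, 0, 0], "delta_rot": [0, 0, 0], "fingers": 0},
  ],
)

```text
time_s: 45.98
tcp_pos: [0.4599, 0.403, 0.1678]
eef_rot: [180.0, -0.0, -91.7]
contact_force: [-0.1, 0.1, -0.1]
gripper_width: 0.0433
gripper_force: 0.0
```

>>> play_rows(
  rows=[
    {"slide": [0, 0, 0.2], "delta_rot": [0, 0, 0], "fingers": 0},
    {"slide": [0, 0, 0.2], "delta_rot": [0, 0, 0], "fingers": 0},
    {"slide": [0, 0, 0.2], "delta_rot": [0, 0, 0], "fingers": 0},
    {"slide": [0, 0, 0.07], "delta_rot": [0, 0, 0], "fingers": 0},
    {"slide": [0, 0, 0], "delta_rot": [0, 0, 0], "fingers": 0},
  ],
  squeeze=20,
)

```text
time_s: 46.6
tcp_pos: [0.4603, 0.4025, 0.0677]
eef_rot: [180.0, -0.0, -91.8]
contact_force: [1.1, 0.1, 0.9]
gripper_width: 0.0439
gripper_force: 0.0
```

>>> play_rows(
  rows=[
    {"slide": [0, 0, 0], "delta_rot": [0, 0, 0], "fingers": -1},
    {"slide": [0, 0, 0], "delta_rot": [0, 0, 0], "fingers": -1},
    {"slide": [0, 0, 0], "delta_rot": [0, 0, 0], "fingers": -1},
    {"slide": [0, 0, 0], "delta_rot": [0, 0, 0], "fingers": -1},
    {"slide": [0, 0, 0], "delta_rot": [0, 0, 0], "fingers": -1},
  ],
)

```text
time_s: 47.22
tcp_pos: [0.4599, 0.4035, 0.0682]
eef_rot: [-180.0, 0.0, -91.7]
contact_force: [-4.8, 0.9, 4.5]
gripper_width: 0.0123
gripper_force: 20.0
```

>>> play_rows(
  rows=[
    {"slide": [0, -0.04, 0], "delta_rot": [0, 0, 0], "fingers": -1},
    {"slide": [0, -0.04, 0], "delta_rot": [0, 0, 0], "fingers": -1},
    {"slide": [0, -0.04, 0], "delta_rot": [0, 0, 0], "fingers": -1},
    {"slide": [0, -0.04, 0], "delta_rot": [0, 0, 0], "fingers": -1},
    {"slide": [0, -0.04, 0], "delta_rot": [0, 0, 0], "fingers": -1},
    {"slide": [0, -0.04, 0], "delta_rot": [0, 0, 0], "fingers": -1},
    {"slide": [0, -0.04, 0], "delta_rot": [0, 0, 0], "fingers": -1},
    {"slide": [0, -0.02, 0], "delta_rot": [0, 0, 0], "fingers": -1},
  ],
)

```text
time_s: 48.22
tcp_pos: [0.5053, 0.4029, 0.0682]
eef_rot: [-180.0, 0.1, -91.7]
contact_force: [-4.5, 3.7, 5.1]
gripper_width: 0.0118
gripper_force: 20.0
```

Pushing gently on to the stop.

>>> play_rows(
  rows=[
    {"slide": [0, -0.007, 0], "delta_rot": [0, 0, 0], "fingers": -1},
    {"slide": [0, -0.007, 0], "delta_rot": [0, 0, 0], "fingers": -1},
    {"slide": [0, 0, 0], "delta_rot": [0, 0, 0], "fingers": -1},
  ],
)

```text
time_s: 48.6
tcp_pos: [0.5075, 0.4029, 0.0682]
eef_rot: [-179.9, 0.1, -91.7]
contact_force: [-3.8, 3.7, 3.3]
gripper_width: 0.0122
gripper_force: 20.0
```

>>> play_rows(
  rows=[
    {"slide": [0, -0.007, 0], "delta_rot": [0, 0, 0], "fingers": -1},
    {"slide": [0, 0, 0], "delta_rot": [0, 0, 0], "fingers": -1},
  ],
)

```text
time_s: 48.85
tcp_pos: [0.5082, 0.4029, 0.0682]
eef_rot: [-180.0, 0.1, -91.7]
contact_force: [-4.4, 4.7, 5.2]
gripper_width: 0.0121
gripper_force: 20.0
```

>>> play_rows(
  rows=[
    {"slide": [0, -0.01, 0], "delta_rot": [0, 0, 0], "fingers": -1},
    {"slide": [0, 0, 0], "delta_rot": [0, 0, 0], "fingers": -1},
  ],
)

```text
time_s: 49.1
tcp_pos: [0.5082, 0.4029, 0.0682]
eef_rot: [179.9, 0.1, -91.7]
contact_force: [-12.1, 4.3, 8.6]
gripper_width: 0.0119
gripper_force: 20.0
```

>>> play_rows(
  rows=[
    {"slide": [0, -0.01, 0], "delta_rot": [0, 0, 0], "fingers": -1},
    {"slide": [0, 0, 0], "delta_rot": [0, 0, 0], "fingers": -1},
  ],
)

```text
time_s: 49.35
tcp_pos: [0.5083, 0.4028, 0.0682]
eef_rot: [179.8, 0.0, -91.7]
contact_force: [-19.8, 6.1, 13.1]
gripper_width: 0.0118
gripper_force: 20.0
```

The jaw is at its stop: force rises with no further travel. I ease off, release and lift away.

>>> play_rows(
  rows=[
    {"slide": [0, 0.013, 0], "delta_rot": [0, 0, 0], "fingers": -1},
    {"slide": [0, 0, 0], "delta_rot": [0, 0, 0], "fingers": 0},
    {"slide": [0, 0, 0], "delta_rot": [0, 0, 0], "fingers": 0},
    {"slide": [0, 0, 0], "delta_rot": [0, 0, 0], "fingers": 0},
    {"slide": [0, 0, 0], "delta_rot": [0, 0, 0], "fingers": 0},
    {"slide": [0, 0, -0.2], "delta_rot": [0, 0, 0], "fingers": 0},
    {"slide": [0, 0, -0.2], "delta_rot": [0, 0, 0], "fingers": 0},
    {"slide": [0, 0, -0.2], "delta_rot": [0, 0, 0], "fingers": 0},
  ],
)

```text
time_s: 50.35
tcp_pos: [0.5094, 0.4015, 0.1585]
eef_rot: [180.0, -0.0, -91.8]
contact_force: [-0.1, -0.1, -0.8]
gripper_width: 0.0432
gripper_force: 0.0
```

>>> play_rows(
  rows=[
    {"slide": [-0.2, 0, -0.2], "delta_rot": [0, 0, 0], "fingers": 0},
    {"slide": [-0.2, 0, -0.1], "delta_rot": [0, 0, 0], "fingers": 0},
    {"slide": [-0.2, 0, 0], "delta_rot": [0, 0, 0], "fingers": 0},
    {"slide": [0, 0, 0], "delta_rot": [0, 0, 0], "fingers": 0},
    {"slide": [0, 0, 0], "delta_rot": [0, 0, 0], "fingers": 0},
  ],
)

```text
time_s: 50.98
tcp_pos: [0.5119, 0.4912, 0.2021]
eef_rot: [180.0, -0.1, -91.7]
contact_force: [0.6, -0.4, -0.3]
gripper_width: 0.0437
gripper_force: 0.0
```

```bash
python3 - <<'E'
from h import *
snap("scene","sc10"); a=np.load("pics/sc10.npz")["image"]
cv2.imwrite("pics/v10.png",cv2.resize(a[150:350,130:396],None,fx=3,fy=3,interpolation=2))
E
```

```text
(no output)
```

View pics/v10.png

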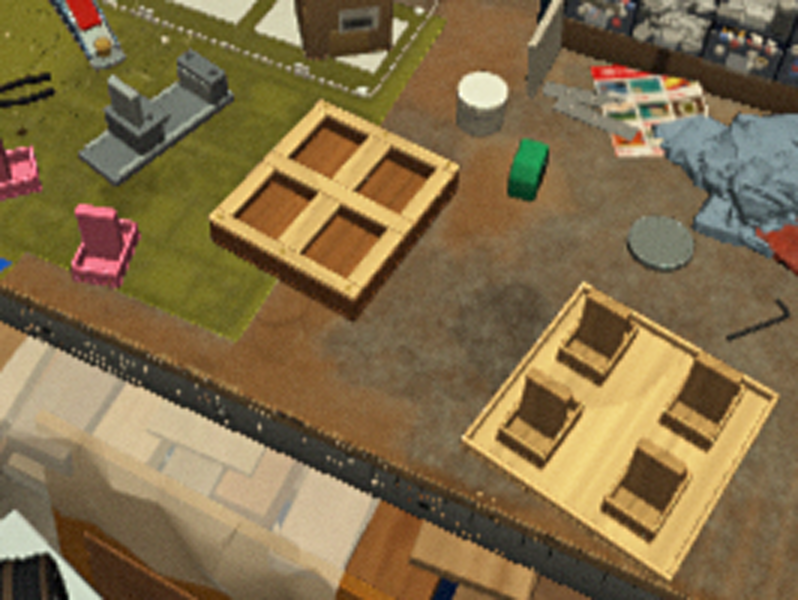

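All four trays stand flat in the carrier at (600,335), (705,395), (542,418) and (648,488). The caddy is empty, the vise is shut with its jaw back at (135,115), and the jar and tape measure are where they were. Handing in.

```bash
python3 -c "
from plant import r
print(r.close_job())"
```

```text
the job is handed in; nothing more can be done
None
```

I handed the job in after about 51 s: all four trays present (bay 3 was empty from the start) stand flat in the carrier, the empty vise is pushed fully shut, and the tape measure, jar, cutters and pink look-alikes were left alone.

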